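# Push a stuck end plug out of a pipe nipple

## Robot

A 6-joint arm with a two-finger parallel gripper is mounted at the origin on the work surface. World frame = base frame: x ahead of the robot, y to its left, z up, the work surface at z = 0. Lengths are in mm, angles in rad, forces in N, time in s.
With the tool pointing down it reaches from about 350 to 775 mm from the base axis. Payload 7.3 kg.
Tool frame: the origin (TCP) lies at the centre of the arm's flange, where the gripper is bolted on; the fingertips stand 178 mm ahead of it and the grasp point (between the pads) lies 159 mm ahead of it; z points along the fingers, y is the direction in which the jaws open and shut (so a half turn about z gives the same grasp; the last joint's range is limited). The gripper opens to 92 mm and grips with 3 to 60 N. Pads are 19 mm wide; open, the fingers measure 130 mm over their backs; the gripper's body (75 mm by 190 mm) begins 47 mm behind the grasp point.
Start: joints at [1.018, 0.342, 1.524, -0, 1.275, -0.146], TCP at [207.707, 482.167, 404.741] pointing down, gripper open.
Joint ranges: [-2.53, 2.53], [-0.77, 2.02], [0.04, 2.7], [-1, 4.14], [0.28, 2.66], [-3.11, 3.11]. Speed limits (rad/s): [2.57, 2.57, 3.14, 3.14, 3.14, 3.14].

## Interface

Orientations are given as [roll, pitch, yaw] about the fixed x, y, z axes, in that order (R = Rz(yaw) Ry(pitch) Rx(roll)).
In Python, from plant import status, viewer, ticket gives the robot as it stands.
- The arm moves only by the tool play_rows, never from a script. Its argument "commands" is a list of rows, each an object with "offset": the shift along the tool's x, y, z in m, a list of three; "twist": the turn about the tool's z in degrees. A call has 1 to 5 rows; each row shifts and turns the commanded pose from where the row before left it, along the tool's axes as they then stand; what a row does not reach is not made up. A row lasts 1/10 s, in which the tool goes at most 50 mm and 8.59 degrees, less where a joint would pass 70% of its speed; a pose out of reach is approached as far as the arm can. A call with a gripper value outside its range is refused whole. "jaw" is the closure in counts, from 0 (fully open) to 255 (shut), set as the call begins (left out, the last holds). The fingers move at their own pace and stop on an object; the grip force is fixed at half the most. Time passes only in rows, so rows that do not move let the fingers close. It gives the time, the measured TCP pose, the force and the opening at its end, in the units of the state.
- status.get_obs(): the state, without advancing time (a new reading comes with each control period).
- viewer.capture(name): name is "scene" or "side" or "wrist"; returns the picture (480x640x3 uint8, red, green, blue); there is no depth.
- viewer.camera_params(name): a dict with "fov_y" (degrees; the focal length in pixels is half the picture's height over the tangent of half this angle, whatever the lens; pixels are square), "cx", "cy" (the principal point, pixels), "rvec" (rotation vector, rad) and "tvec" (3), from world to camera coordinates, as OpenCV has them; the wrist camera has in their place "T_tool_cam" (4x4, takes a point from camera to tool coordinates, whose origin is the TCP and whose axes are the flange's). Camera axes: x right, y down, z forward; pixel columns grow to the right and rows downward; lengths in mm; the calibration is good to about 2 mm. A picture is of the moment at which its call begins: read the wrist's pose just before it. camera_params takes no time and is no camera call.
- ticket.close_job(): hands the job in, once; it reports no verdict.
The state is a dict: "time": time; "joint_positions": joint angles; "dq": joint speeds; "tau": joint torques, N m; "tool_pos": TCP position; "tcp_rot": TCP orientation; "contact_force": force on the tool from outside, world axes, zero at the start; "moment": the same for the moment, N m; "grip_width": finger opening in mm.
Only numpy, scipy, OpenCV 4.12 (cv2) and the standard library are available. Lean on these libraries where they do the work, as an engineer would, in place of code of your own. Each camera call takes 0.05 s, during which the arm holds its last target.

## Task

A yellow end plug has been knocked down inside the pipe in the vise, behind an eccentric reducing socket. Take the push rod from its rest, feel its nose through the socket's off-centre hole and push the plug right through so that it drops out of the far end into the blue bin, easing the rod over whenever it binds so that it never bears hard on the socket or pipe; then draw the rod out and lay it back in its rest as it was. Only the rod may touch the plug; keep the arm off the vise and pipe, and leave the loose fittings where they stand.

Things in the scene. Friction and masses are not known exactly. Their poses are not given: they have to be found in the camera images.
- pipe: Galvanised pipe, 110 mm long, 42 mm outside, 36 mm bore, clamped level and immovable in the vise. Origin at the middle of the bore, 95 mm above the bench; x along the bore, the way the plug must be pushed (to the blue bin), z up. It carries the eccentric socket on its near end. Thread and zinc are spoilt if the rod bears on pipe or socket with more than 12 N.
- mouth_out (a point): Centre of the pipe's far mouth (pipe x = +55 mm), over the blue bin.
- plug: Yellow plastic end plug, 34 mm in diameter, 30 mm long, about 35 g, jammed in the pipe within 20 mm of its middle; origin at its centre, x along its axis. A sprung lip presses on the bore: it takes a steady push of about 10 to 18 N along the pipe and slides only while it is pushed.
- rod: Push rod, 300 mm long, about 0.24 kg, lying level in its rest, axis 47 mm high. Square beech grip 28 x 28 x 90 mm (origin at its middle, on the axis; x to the nose, z up); before it a white nylon rod 24 mm in diameter, 170 mm long, its last 16 mm tapered to an 11 mm flat; behind it a 40 mm steel cap, 24 mm in diameter. It passes the socket's hole with 1 mm all round.
- rod_nose (a point): Tip of the nose, on the rod's axis, 215 mm ahead of the rod's origin.
- rest: Plywood rest fixed to the bench: board 180 x 60 x 10 mm, two open 90 degree vee saddles (vee bottom 30 mm, tops 51 mm high, 43 mm wide at the top) at x = -66 mm (14 mm long, under the steel cap) and x = +75 mm (18 mm long, under the nylon). Origin on the bench, x the way the nose points, z up. The rod's place is straight above this origin, its axis 47 mm high; the grip is free at both sides.
- bin: Blue open-front stock bin fixed to the bench under the far mouth, 170 x 130 mm, back wall 84 mm high, front lip 38 mm high towards the vise, walls 4 mm. Origin under the centre of its floor; x along the 170 mm length, away from the vise.
- nipple: Bystander: loose hexagon nipple standing on the bench, 46 mm over the corners, 52 mm high; origin at its underside.
- elbow: Bystander: loose pipe elbow standing on one mouth, about 57 x 42 mm, 55 mm high; origin under the standing leg.
- vise: Dark cast yoke pipe vise bolted to the bench: base 76 mm along the pipe x 150 mm across, posts and screw over the middle of the pipe, 130 mm tee-bar across the pipe at 206 mm height. Origin on the bench under the middle of the pipe, axes as the pipe's.
- face (a point): Point on the PIPE's axis in the plane of the socket's front face (pipe x = -90 mm), not the hole's centre. The socket (53 mm barrel, 39 mm boss) has a round hole, 26 mm wide, 24 mm deep, parallel to the pipe, whose centre lies 5 mm off this axis: up, down or sideways, wherever its thread came tight. That angle is not measured; the socket does not turn.
- coupling: Bystander: loose zinc pipe coupling standing on the bench, 42 mm diameter, 44 mm high; origin at its underside.
Things that resemble listed ones, but are neither listed nor needed, are in the scene too. What is shaped like the bin but black is not meant. Of the things that look like the vise, the larger one is meant.

How it is judged (in metres and radians):
On the way, in this order (a step that is already met when the one before it is completed fails the run):
1. the rod is lifted clear of its rest (height (world z) of rod above 0.07 m), for 0.2 s.
2. the rod's nose has passed through the socket's hole into the pipe while the plug is still in it (x of rod_nose in the frame of pipe between -0.06 and 0.05 m and distance between rod_nose and pipe below 0.062 m and x of plug in the frame of pipe below 0.052 m and distance between plug and pipe below 0.055 m), for 0.1 s.
3. the plug has dropped from the far mouth with the rod through the pipe behind it (x of plug in the frame of mouth_out above 0.003 m and height (world z) of plug below 0.07 m and x of rod_nose in the frame of mouth_out above -0.02 m and distance between rod_nose and mouth_out below 0.05 m).
At the end, for the whole second after the job is handed in: The plug lies still on the floor of the blue bin; the rod lies still in both saddles of its rest, nose the same way as at the start, within 12 mm lengthwise and 6 mm sideways of its place and level; released (x of plug in the frame of bin between -0.085 and 0.085 m and y of plug in the frame of bin between -0.065 and 0.065 m and height (world z) of plug below 0.035 m and linear speed of plug below 0.05 m/s and x of rod in the frame of rest between -0.012 and 0.012 m and y of rod in the frame of rest between -0.006 and 0.006 m and height (world z) of rod below 0.053 m and height (world z) of rod_nose between 0.04 and 0.056 m and x of rod_nose in the frame of rest above 0.18 m and linear speed of rod below 0.02 m/s); the robot touches nothing.
It fails at once if the rod bears on the pipe or its socket with more than 12 N (contact force between rod and pipe above 12 N).
It fails at once if the fingers or arm press on the vise or pipe (contact force between any of the arm, the fingers and vise above 3 N).
It fails at once if the fingers or arm touch the plug (contact force between any of the fingers, the arm and plug above 0.5 N).
It fails at once if a loose fitting is moved more than 10 mm (distance of any of coupling, nipple, elbow from where it was at the start of the episode above 0.01 m).
It also fails if it takes over 72 s, if anything falls off the work surface, if the arm or the gripper's body presses on something with over 40 N, if the wrist force passes 120 N, or if a joint passes its speed limit or range.

## Working session

There is one attempt and no reset: what is moved stays moved. The work goes in short steps, Python scripts to look and compute and a tool call to move; the robot and the scene stay as the last step left them, time stands still between calls to the robot, and variables do not carry over. Pictures are saved under pics/ and viewed, and the job is handed in when it is done.

Besides the shell and the picture viewer there is one more tool, called as name([rows], argument=value, ...), one row to a line, values as JSON. play_rows: Moves the arm, as the interface text tells. Its arguments: {"type":"object","properties":{"commands":{"type":"array"},"jaw":{"type":"number"}},"required":["commands"]}

```bash
ls; mkdir -p pics
python3 - <<'E'
from plant import status, viewer, ticket
import cv2
print(status.get_obs())
for n in ["scene","side","wrist"]:
    im=viewer.capture(n); cv2.imwrite(f"pics/{n}0.png",im[:,:,::-1]); print(n,viewer.camera_params(n))
E
```

```text
pics
{'time': 0.0, 'joint_positions': array([ 1.01800427e+00,  3.42702549e-01,  1.52501366e+00, -2.96774789e-05,
        1.27536995e+00, -1.46032021e-01]), 'dq': array([-0.00122762,  0.00227462,  0.00144644,  0.00108887,  0.00072703,
       -0.00041787]), 'tau': array([ 1.46660997e-03, -4.31223929e+01, -2.44227755e+01,  7.19343452e-02,
        5.56252396e-02, -1.28746851e-04]), 'tool_pos': array([207.63605564, 482.04872192, 404.0563951 ]), 'tcp_rot': array([-3.14011091e+00, -1.89248661e-04,  2.73484114e+00]), 'contact_force': array([-0.07009986,  0.04905102,  0.13797613]), 'moment': array([ 0.08525237,  0.00976249, -0.0149828 ]), 'grip_width': 91.53836206845719}
scene {'fov_y': 43.82089995187197, 'cx': 314.04246956221886, 'cy': 233.14307720781008, 'rvec': array([ 2.10827726,  1.32561678, -0.48830462]), 'tvec': array([-224.41866824, -331.97910642, 1522.40904402])}
side {'fov_y': 52.38316346557646, 'cx': 312.5356018258744, 'cy': 246.09091815973258, 'rvec': array([ 2.25081033, -0.95881618,  0.37336378]), 'tvec': array([-424.87351858,  346.23235706,  552.77034252])}
wrist {'fov_y': 69.424696502512, 'cx': 323.9445303431095, 'cy': 238.31163375540086, 'T_tool_cam': array([[ 2.01229959e-04, -9.63719690e-01, -2.66916315e-01,
         7.16129275e+01],
       [ 9.99999977e-01,  2.13335224e-04, -1.63549454e-05,
         4.15956422e-01],
       [ 7.27042348e-05, -2.66916306e-01,  9.63719711e-01,
         1.93474151e+01],
       [ 0.00000000e+00,  0.00000000e+00,  0.00000000e+00,
         1.00000000e+00]])}
```

View pics/scene0.png

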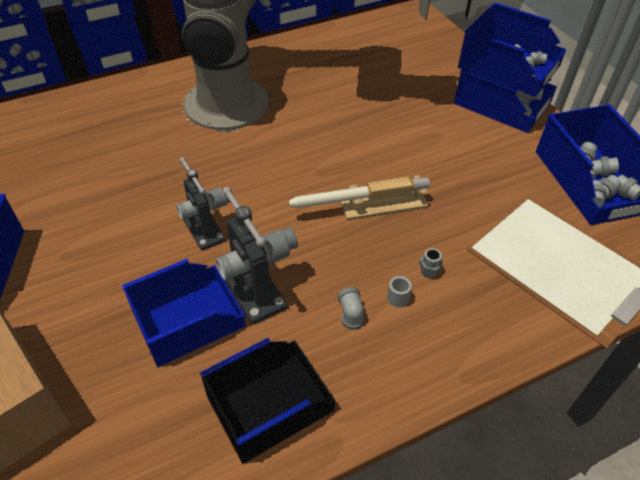

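View pics/side0.png

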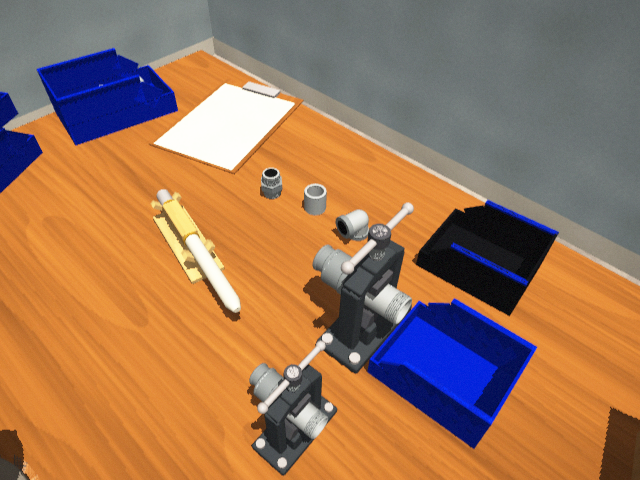

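View pics/wrist0.png

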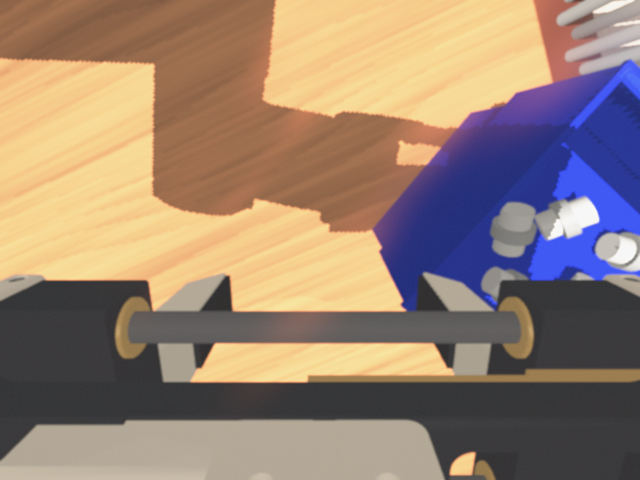

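Both views show two vises with pipes. The larger one, at scene (250,265) / side (365,290), is the one meant. The smaller is at scene (203,205) / side (290,420). The blue bin under the larger vise's far mouth is at scene (185,310), and the black one is not meant. The rod lies at scene (360,192).

```bash
cat > h.py <<'E'
import numpy as np, cv2
from scipy.spatial.transform import Rotation as Ro
from plant import status, viewer, ticket
def cam(n,obs=None):
    p=viewer.camera_params(n); f=240/np.tan(np.radians(p['fov_y']/2))
    K=np.array([[f,0,p['cx']],[0,f,p['cy']],[0,0,1]])
    if 'rvec' in p:
        R=cv2.Rodrigues(p['rvec'])[0]; t=p['tvec']
    else:
        Tt=np.eye(4); Tt[:3,:3]=Ro.from_euler('xyz',obs['tcp_rot']).as_matrix(); Tt[:3,3]=obs['tool_pos']
        T=np.linalg.inv(Tt@p['T_tool_cam']); R=T[:3,:3]; t=T[:3,3]
    return K,R,t
def ray(c,uv):
    K,R,t=c; d=R.T@np.linalg.inv(K)@[uv[0],uv[1],1]; return -R.T@t,d/np.linalg.norm(d)
def onz(c,uv,z):
    o,d=ray(c,uv); return o+d*(z-o[2])/d[2]
def proj(c,P):
    K,R,t=c; q=K@(R@np.asarray(P,float)+t); return q[:2]/q[2]
def tri(cs,uvs):
    A=np.zeros((3,3));b=np.zeros(3)
    for c,uv in zip(cs,uvs):
        o,d=ray(c,uv);M=np.eye(3)-np.outer(d,d);A+=M;b+=M@o
    P=np.linalg.solve(A,b); return P,[proj(c,P)-uv for c,uv in zip(cs,uvs)]
def snap(n,tag):
    o=status.get_obs(); im=viewer.capture(n)[:,:,::-1].copy(); cv2.imwrite(f'pics/{n}{tag}.png',im)
    np.save(f'pics/{n}{tag}.npy',o,allow_pickle=True); return im,o
def crop(src,dst,x0,y0,x1,y1,s):
    im=cv2.imread(src)[y0:y1,x0:x1]; cv2.imwrite(dst,cv2.resize(im,None,fx=s,fy=s,interpolation=cv2.INTER_CUBIC))
E
python3 - <<'E'
from h import *
S=cam('scene');D=cam('side')
print('cam pos',-S[1].T@S[2],-D[1].T@D[2])
for n,uv,z in [('nose',(294,203),47),('cap end',(429,184),47),('bin',(185,310),0),('vise',(250,300),0)]:
    print(n,onz(S,uv,z).round(0))
for n,uv in [('nose',[(292,202),(237,308)]),('cap',[(429,184),(163,192)]),('mouthout',[(220,272),(407,308)]),('face',[(295,240),(318,258)])]:
    print(n,tri([S,D],[np.array(x) for x in uv]))
crop('pics/scene0.png','pics/c1.png',180,170,310,330,5)
crop('pics/side0.png','pics/c2.png',300,190,430,330,4)
crop('pics/scene0.png','pics/c3.png',280,160,440,230,5)
crop('pics/side0.png','pics/c4.png',140,180,260,320,4)
E
```

```text
cam pos [1219.17367901 -345.16422594  934.22714616] [ 211.39359101 -380.92001792  645.10626494]
nose [437.  -8.  47.]
cap end [510. 274.  47.]
bin [ 559. -288.    0.]
vise [ 591. -170.    0.]
nose (array([434.47180818, -13.91612297,  46.73702899]), [array([-1.13843691,  1.11156786]), array([-1.63549146, -1.49017957])])
cap (array([507.63945077, 275.67919044,  44.83577816]), [array([ 0.13926637, -0.19965764]), array([0.20817524, 0.20320544])])
mouthout (array([ 576.55376079, -213.53327206,   95.32844438]), [array([ 0.04923148, -0.03131033]), array([0.06040101, 0.04681036])])
face (array([561.41454788, -61.66540477,  89.02695354]), [array([ 0.05143737, -0.04636282]), array([0.06436789, 0.0567906 ])])
```

View pics/c1.png

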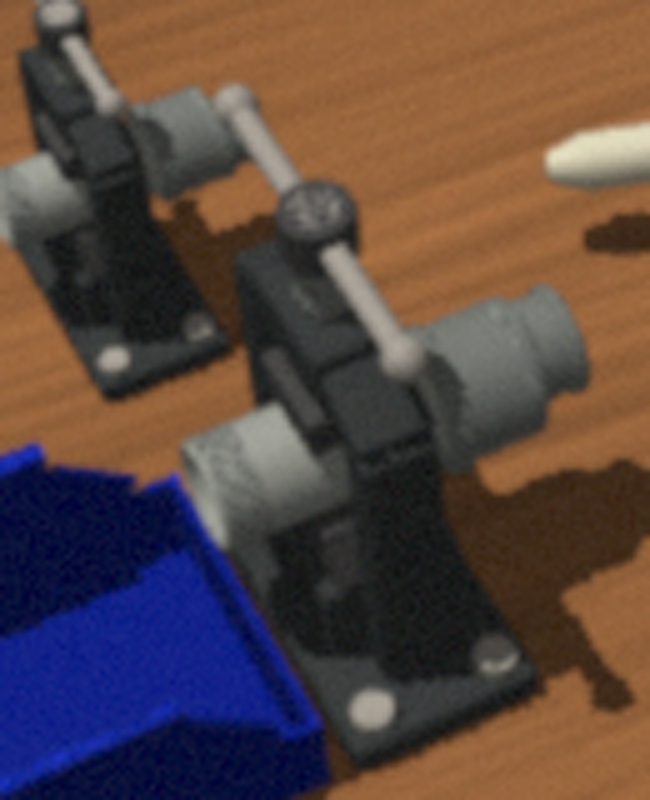

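View pics/c2.png

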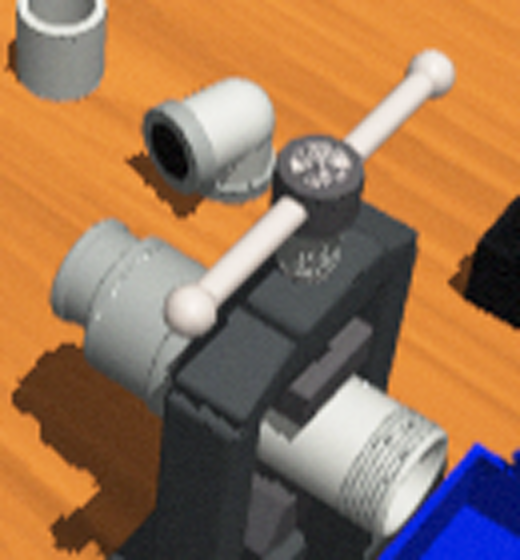

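View pics/c3.png

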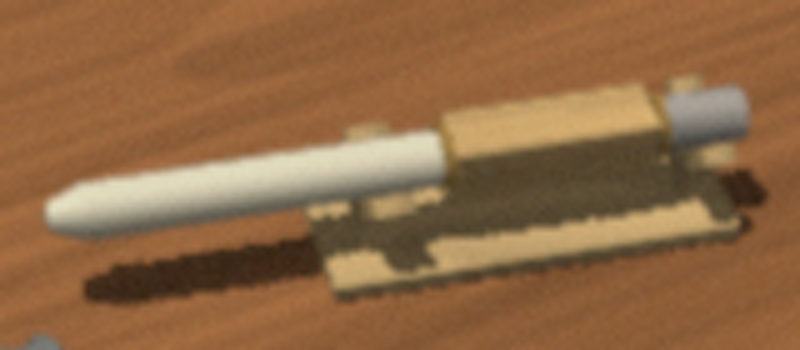

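View pics/c4.png

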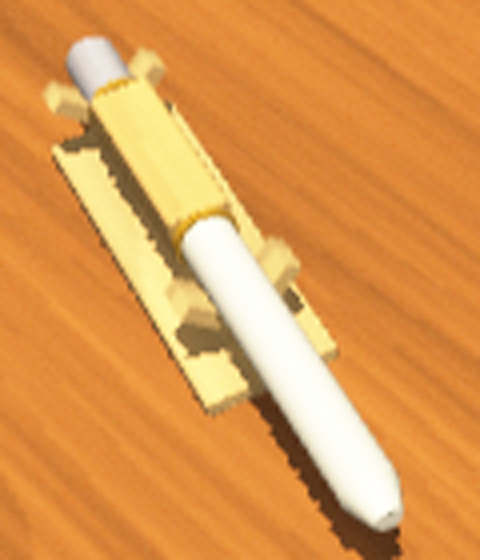

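```bash
cat >> h.py <<'E'
def plan(tgt,yaw=None):
    """twist (deg) needed, then offset (m) in the tool frame after that twist"""
    o=status.get_obs(); R=Ro.from_euler('xyz',o['tcp_rot']).as_matrix()
    tw=0
    if yaw is not None:
        cy=np.arctan2(R[1,0],R[0,0]); dy=(yaw-cy+np.pi)%(2*np.pi)-np.pi; tw=-dy
    R2=R@Ro.from_euler('z',tw).as_matrix()
    print('t',round(o['time'],2),'pos',o['tool_pos'].round(1),'rot',o['tcp_rot'].round(4),'F',o['contact_force'].round(1),'twist',round(np.degrees(tw),2),'off_m',((R2.T@(np.array(tgt)-o['tool_pos']))/1000).round(4))
E
python3 - <<'E'
from h import *
yaw=np.arctan2(287.5,73.5); d=-np.array([np.cos(yaw),np.sin(yaw)])
org=np.array([434.5,-12])-215*d
t=org+71*d
print(yaw,org,t)
plan([t[0],t[1],400],yaw)
E
```

```text
1.3205050859410141 [487.75251916 196.30067019] [470.16680353 127.51300701]
t 0.15 pos [207.6 482.1 404.2] rot [-3.1404e+00 -2.0000e-04  2.7348e+00] F [ 0.2  0.1 -0.7] twist 81.04 off_m [-0.2785  0.3422  0.0044]
```

play_rows([
  {"offset":[0,0,0],"twist":8.1},
  {"offset":[0,0,0],"twist":8.1},
  {"offset":[0,0,0],"twist":8.1},
  {"offset":[0,0,0],"twist":8.1},
  {"offset":[0,0,0],"twist":8.1},
])

```text
time: 0.65
tool_pos: [207.7, 482.1, 404.4]
tcp_rot: [-3.141, 0.0, 2.022]
contact_force: [0.6, 0.1, -0.0]
grip_width: 91.9
```

play_rows([
  {"offset":[0,0,0],"twist":8.1},
  {"offset":[0,0,0],"twist":8.1},
  {"offset":[0,0,0],"twist":8.1},
  {"offset":[0,0,0],"twist":8.1},
  {"offset":[0,0,0],"twist":8.1},
])

```text
time: 1.15
tool_pos: [207.7, 482.1, 404.4]
tcp_rot: [-3.141, 0.001, 1.315]
contact_force: [-1.0, -1.0, 0.1]
grip_width: 91.9
```

play_rows([
  {"offset":[-0.028,0.034,0],"twist":0},
  {"offset":[-0.028,0.034,0],"twist":0},
  {"offset":[-0.028,0.034,0],"twist":0},
  {"offset":[-0.028,0.034,0],"twist":0},
  {"offset":[-0.028,0.034,0],"twist":0},
])

```text
time: 1.65
tool_pos: [338.4, 303.0, 404.7]
tcp_rot: [-3.142, 0.0, 1.321]
contact_force: [0.5, 0.6, 0.5]
grip_width: 91.8
```

play_rows([
  {"offset":[-0.028,0.034,0],"twist":0},
  {"offset":[-0.028,0.034,0],"twist":0},
  {"offset":[-0.028,0.034,0],"twist":0},
  {"offset":[-0.028,0.034,0],"twist":0},
  {"offset":[-0.028,0.034,0],"twist":0},
])

```text
time: 2.15
tool_pos: [468.7, 125.1, 404.6]
tcp_rot: [-3.141, -0.0, 1.321]
contact_force: [-0.1, 0.3, 0.1]
grip_width: 91.6
```

play_rows([
  {"offset":[0,0,0],"twist":0},
  {"offset":[0,0,0],"twist":0},
])

```text
time: 2.35
tool_pos: [468.2, 126.1, 404.3]
tcp_rot: [-3.14, 0.0, 1.319]
contact_force: [-0.2, -0.3, -0.7]
grip_width: 91.7
```

Run:
```python
from h import *
im,o=snap('wrist','1'); print(o['tool_pos'],o['tcp_rot'],o['time'])
```

```text
[468.15958369 126.12282438 404.25078978] [-3.14030195e+00  8.62950869e-05  1.31868956e+00] 2.35
```

View pics/wrist1.png

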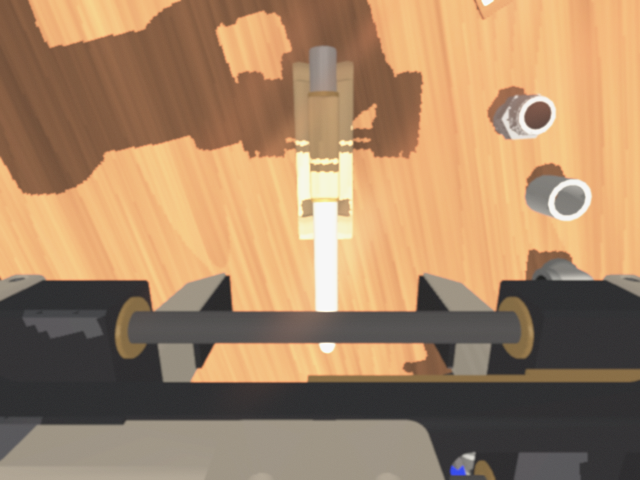

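Wrist view: cap end is at (323,47), the grip runs from row 93 to 200, and the nose is at (327,352). The rod is nearly vertical in the picture, so the yaw is close.

Run:
```python
from h import *
o=np.load('pics/wrist1.npy',allow_pickle=True).item(); W=cam('wrist',o)
im=cv2.imread('pics/wrist1.png')
crop('pics/wrist1.png','pics/c5.png',270,30,380,370,2)
g=im.astype(int)
for r in [60,75,105,130,150,175,190,215,230,250,270,290]:
    print(r,[tuple(g[r,c]) for c in range(300,352,4)][:0], np.abs(np.diff(g[r,300:352].sum(1))).argsort()[-4:]+300)
for uv,z in [((323,47),47),((323,93),61),((326,200),61),((327,352),47)]:
    print(uv,onz(W,uv,z).round(1))
```

```text
60 [] [309 308 335 336]
75 [] [335 336 309 308]
105 [] [337 350 339 336]
130 [] [336 335 349 350]
150 [] [308 348 301 302]
175 [] [337 339 309 308]
190 [] [311 337 308 309]
215 [] [313 302 312 301]
230 [] [336 335 313 314]
250 [] [337 336 314 313]
270 [] [313 337 336 314]
290 [] [315 337 336 314]
(323, 47) [505.2 274.3  47. ]
(323, 93) [495.4 236.2  61. ]
(326, 200) [474.7 144.9  61. ]
(327, 352) [433.1 -22.8  47. ]
```

View pics/c5.png

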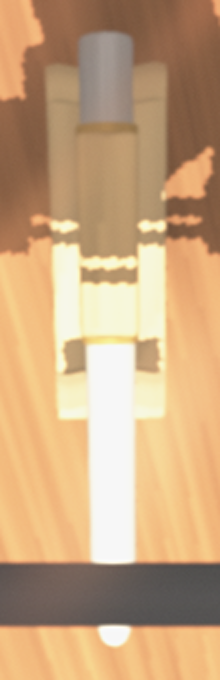

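Run:
```python
from h import *
o=np.load('pics/wrist1.npy',allow_pickle=True).item(); W=cam('wrist',o)
pts=[onz(W,uv,47)[:2] for uv in [(322.3,60),(322.4,75),(325.1,230),(325.6,250),(325.6,270),(326,290)]]
g=[onz(W,uv,61)[:2] for uv in [(323.2,175),(323.3,190)]]
print(np.round(pts,1),np.round(g,1))
a,b=pts[0],pts[-1]; d=(b-a)/np.linalg.norm(b-a); print('heading',np.arctan2(d[1],d[0]), 'yaw tool',np.arctan2(-d[1],-d[0]))
s=(193-a[1])/d[1]; print('axis at y=193',a+s*d)
S=cam('scene');D=cam('side')
# viewpoint for face: pipe dir est
```

```text
[[502.  264.4]
 [499.  252.6]
 [465.8 113.5]
 [461.1  92.9]
 [455.7  71.8]
 [450.5  49.9]] [[478.  168. ]
 [474.6 154.6]]
heading -1.8062586218024446 yaw tool 1.3353340317873486
axis at y=193 [484.84792062 193.        ]
```

Run:
```python
from h import *
plan([520,83,315],0.1)
```

```text
t 2.4 pos [467.7 126.9 404.4] rot [-3.1404 -0.      1.3204] F [ 0.1 -0.  -0.6] twist 69.92 off_m [0.0478 0.049  0.0893]
```

play_rows([
  {"offset":[0,0,0],"twist":8.5},
  {"offset":[0,0,0],"twist":8.5},
  {"offset":[0,0,0],"twist":8.5},
  {"offset":[0,0,0],"twist":8.5},
  {"offset":[0,0,0],"twist":8.5},
])

```text
time: 2.9
tool_pos: [467.0, 128.4, 404.8]
tcp_rot: [-3.141, 0.0, 0.576]
contact_force: [-0.0, -0.4, -0.3]
grip_width: 91.7
```

play_rows([
  {"offset":[0,0,0],"twist":8.5},
  {"offset":[0,0,0],"twist":8.5},
  {"offset":[0,0,0],"twist":8.5},
  {"offset":[0,0,0],"twist":1.9},
])

```text
time: 3.3
tool_pos: [467.0, 128.4, 404.8]
tcp_rot: [-3.141, 0.0, 0.099]
contact_force: [-0.2, -0.2, 0.8]
grip_width: 91.6
```

play_rows([
  {"offset":[0.016,0.016,0.03],"twist":0},
  {"offset":[0.016,0.016,0.03],"twist":0},
  {"offset":[0.016,0.017,0.03],"twist":0},
  {"offset":[0,0,0],"twist":0},
  {"offset":[0,0,0],"twist":0},
])

```text
time: 3.8
tool_pos: [520.1, 84.0, 314.4]
tcp_rot: [-3.141, 0.002, 0.102]
contact_force: [0.4, 0.6, 1.1]
grip_width: 91.7
```

Run:
```python
from h import *
im,o=snap('wrist','2'); print(o['tool_pos'],o['tcp_rot'],o['time'])
crop('pics/wrist2.png','pics/c6.png',480,80,640,300,4) if 0 else crop('pics/wrist2.png','pics/c6.png',500,140,640,290,5)
```

```text
[520.11880522  84.04597444 314.44601739] [-3.14094322e+00  1.87265964e-03  1.02111205e-01] 3.8
```

View pics/wrist2.png

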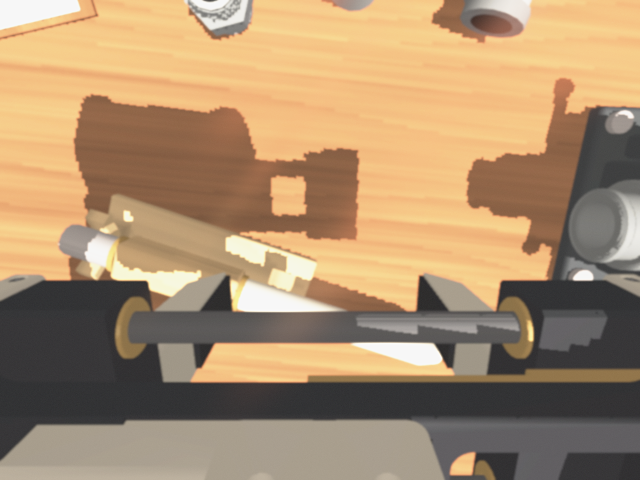

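View pics/c6.png

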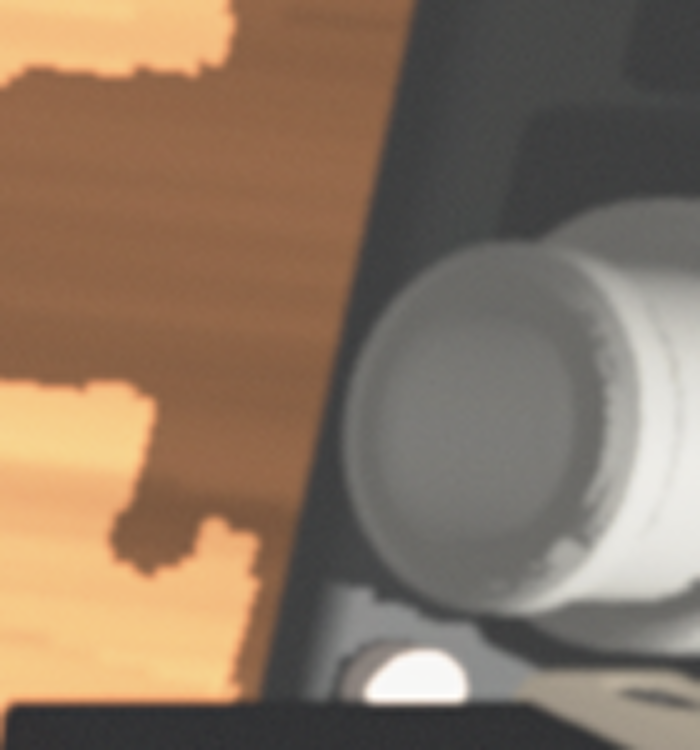

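play_rows([
  {"offset":[0,0.013,0.02],"twist":0},
  {"offset":[0,0.013,0.02],"twist":0},
  {"offset":[0,0.013,0.02],"twist":0},
  {"offset":[0,0,0],"twist":0},
  {"offset":[0,0,0],"twist":0},
])

```text
time: 4.35
tool_pos: [524.6, 45.0, 256.2]
tcp_rot: [-3.141, -0.002, 0.101]
contact_force: [0.4, 0.3, 1.3]
grip_width: 91.7
```

Run:
```python
from h import *
im,o=snap('wrist','3'); print(o['tool_pos'],o['tcp_rot'],o['time'])
c=im[120:300,480:640]; g=cv2.cvtColor(c,cv2.COLOR_BGR2GRAY)
g=cv2.createCLAHE(3,(4,4)).apply(g)
cv2.imwrite('pics/c7.png',cv2.resize(g,None,fx=5,fy=5,interpolation=cv2.INTER_CUBIC)[:600*2][:,:800][:900])
c=cv2.imread('pics/wrist2.png')[140:290,500:640]; g=cv2.cvtColor(c,cv2.COLOR_BGR2GRAY)
g=cv2.createCLAHE(3,(4,4)).apply(g)
cv2.imwrite('pics/c8.png',cv2.resize(g,None,fx=4,fy=4,interpolation=cv2.INTER_CUBIC))
```

```text
[524.59030273  45.00175024 256.18096562] [-3.14143122e+00 -1.60140281e-03  1.01452021e-01] 4.35
```

View pics/wrist3.png

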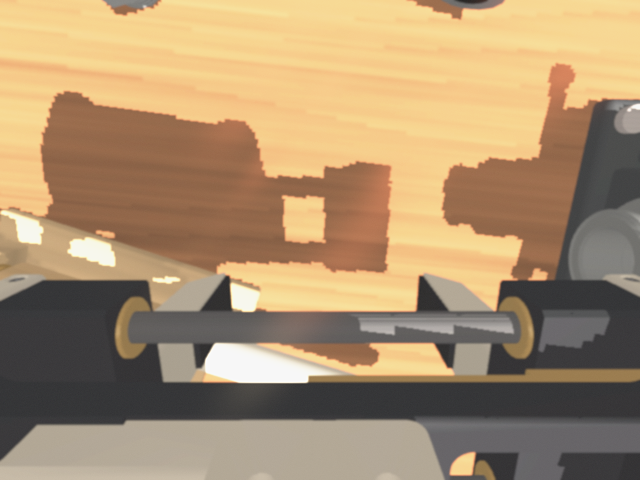

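View pics/c7.png

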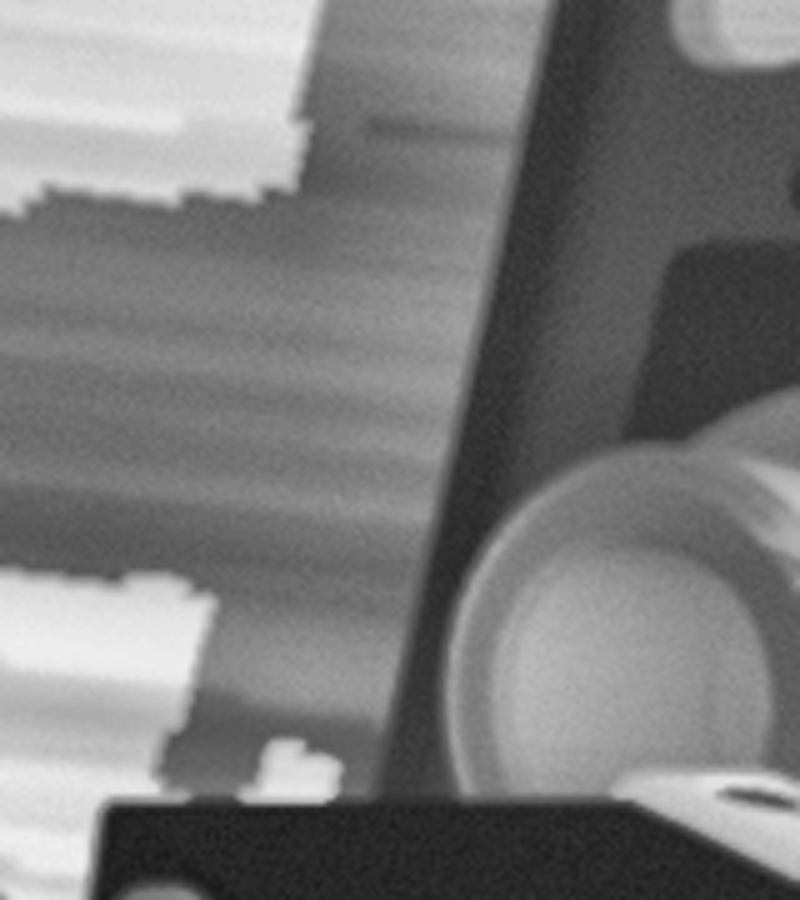

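View pics/c8.png

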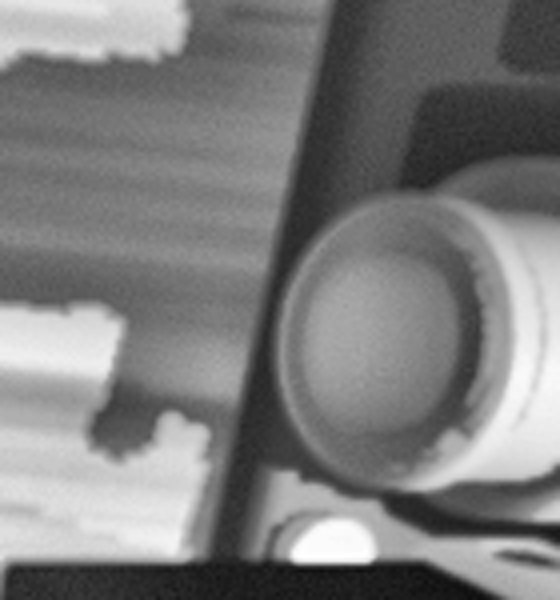

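play_rows([
  {"offset":[-0.017,-0.004,-0.01],"twist":0},
  {"offset":[-0.017,-0.004,-0.01],"twist":0},
  {"offset":[0,0,0],"twist":0},
  {"offset":[0,0,0],"twist":0},
])

```text
time: 4.8
tool_pos: [490.5, 49.3, 276.1]
tcp_rot: [3.141, -0.004, 0.102]
contact_force: [-0.3, -0.2, -0.2]
grip_width: 91.8
```

Run:
```python
from h import *
im,o=snap('wrist','4'); print(o['tool_pos'],o['tcp_rot'],o['time'])
c=im[100:280,500:640]; g=cv2.cvtColor(c,cv2.COLOR_BGR2GRAY)
g=cv2.createCLAHE(3,(4,4)).apply(g)
cv2.imwrite('pics/c9.png',cv2.resize(g,None,fx=4,fy=4,interpolation=cv2.INTER_CUBIC))
```

```text
[490.46827898  49.29636872 276.11888496] [ 3.14120909 -0.00353258  0.10211121] 4.8
```

View pics/c9.png

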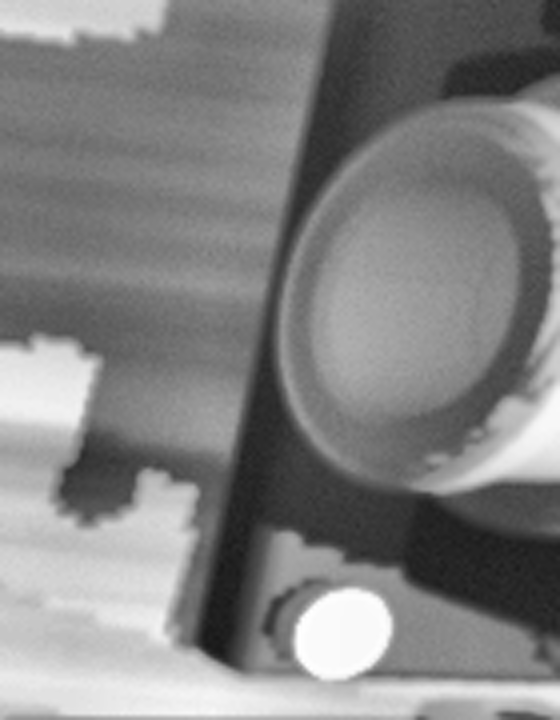

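Run:
```python
from h import *
def hole(f,c,ax,ang0=0):
    im=cv2.imread(f); g=cv2.GaussianBlur(cv2.cvtColor(im,cv2.COLOR_BGR2GRAY).astype(np.float32),(0,0),1.0)
    P=[]
    for a in np.radians(np.arange(0,360,10)):
        r0=1/np.hypot(np.cos(a)/ax[0],np.sin(a)/ax[1])
        rr=np.arange(r0*0.8,r0*1.2,0.2)
        xs=(c[0]+rr*np.cos(a)).astype(np.float32);ys=(c[1]+rr*np.sin(a)).astype(np.float32)
        v=cv2.remap(g,xs[None],ys[None],cv2.INTER_LINEAR)[0]
        k=np.argmin(np.diff(v)); P.append((xs[k],ys[k]))
    P=np.array(P); e=cv2.fitEllipse(P)
    # reject outliers
    for _ in range(3):
        q=(P-e[0]); t=np.radians(e[2]); u=q@np.array([[np.cos(t),-np.sin(t)],[np.sin(t),np.cos(t)]])
        r=np.hypot(u[:,0]/(e[1][0]/2),u[:,1]/(e[1][1]/2)); m=abs(r-1)<0.06; e=cv2.fitEllipse(P[m])
    b=cv2.resize(im,None,fx=4,fy=4,interpolation=cv2.INTER_CUBIC)
    for p,k in zip(P,m): cv2.circle(b,tuple(int(round(4*x+1.5)) for x in p),3,(0,255,0) if k else (0,0,255),-1)
    cx,cy=int(c[0]*4),int(c[1]*4); cv2.imwrite(f.replace('wrist','el'),b[cy-250:cy+250,cx-250:cx+250]); 
    print(f,e,m.sum()); return np.array(e[0])
u2=hole('pics/wrist2.png',(595.1,225.6),(20.6,23.5))
u4=hole('pics/wrist4.png',(603.8,174.6),(26,32))
W=[cam('wrist',np.load(f'pics/wrist{i}.npy',allow_pickle=True).item()) for i in (2,4)]
print(tri(W,[u2,u4]))
```

```text
pics/wrist2.png ((594.628662109375, 225.11550903320312), (38.974700927734375, 44.96818161010742), 16.868881225585938) 31
pics/wrist4.png ((603.1897583007812, 175.0762176513672), (48.332481384277344, 61.34917068481445), 33.304527282714844) 28
(array([561.70445858, -68.60194386, 100.15678209]), [array([0.29058365, 0.02751949]), array([-0.3798613 , -0.00834466])])
```

View pics/el4.png

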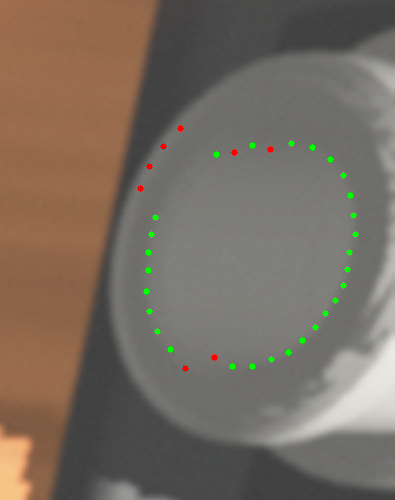

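View pics/el2.png

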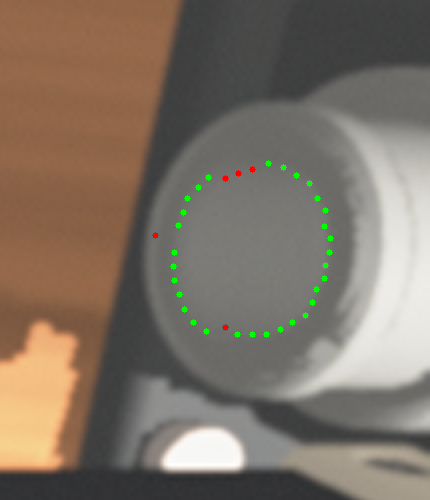

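Run:
```python
from h import *
for i,(r0,r1,xa,xb) in {2:(150,262,0,0),3:(110,270,0,0),4:(110,255,0,0)}.items():
    im=cv2.imread(f'pics/wrist{i}.png').astype(int)
    o=np.load(f'pics/wrist{i}.npy',allow_pickle=True).item(); W=cam('wrist',o)
    P=[]
    for r in range(r0,r1,3):
        d=im[r,500:620,2]-im[r,500:620,0]   # red-blue: wood vs grey
        d=cv2.GaussianBlur(d.astype(np.float32)[None],(0,0),1)[0]
        k=np.where(d<25)[0]
        if len(k): 
            k=k[0]; s=(d[k-1]-25)/(d[k-1]-d[k]); P.append((500+k-1+s,r))
    P=np.array(P,np.float32)
    vx,vy,x,y=cv2.fitLine(P,cv2.DIST_HUBER,0,0.01,0.01)[:,0]
    a=onz(W,(x-50*vx,y-50*vy),5);b=onz(W,(x+50*vx,y+50*vy),5)
    e=b-a; res=np.abs((P-[x,y])@[-vy,vx]).max()
    print(i,len(P),'res',round(res,2),'a',a.round(1),b.round(1),'edge ang',np.arctan2(e[1],e[0]),'pipe yaw',(np.arctan2(e[1],e[0])+np.pi/2)%np.pi, 'tool yaw meas',o['tcp_rot'][2])
```

```text
2 38 res 0.29 a [ 513.9 -122.3    5. ] [ 597.9 -116.6    5. ] edge ang 0.067976026259855 pipe yaw 1.6387723530547516 tool yaw meas 0.10211120506131088
3 54 res 0.37 a [ 549.9 -119.8    5. ] [ 614.9 -115.3    5. ] edge ang 0.06844515848731096 pipe yaw 1.6392414852822075 tool yaw meas 0.10145202135364584
4 49 res 0.26 a [ 517.3 -122.1    5. ] [ 587.3 -117.3    5. ] edge ang 0.0679469956824432 pipe yaw 1.6387433224773398 tool yaw meas 0.10211120629948911
```

Run:
```python
from h import *
plan([485.5,193,300],1.33)
```

```text
t 4.85 pos [490.6  49.1 275.6] rot [ 3.1413e+00 -2.7000e-03  1.0170e-01] F [-1.5 -0.6  0.1] twist -70.38 off_m [ 0.1386 -0.0393 -0.0244]
```

play_rows([
  {"offset":[0,0,-0.012],"twist":-8.5},
  {"offset":[0,0,-0.012],"twist":-8.5},
  {"offset":[0,0,0],"twist":-8.5},
  {"offset":[0,0,0],"twist":-8.5},
  {"offset":[0,0,0],"twist":-8.5},
])

```text
time: 5.35
tool_pos: [490.7, 48.7, 298.7]
tcp_rot: [3.141, -0.0, 0.849]
contact_force: [-0.1, 0.1, -0.2]
grip_width: 91.8
```

play_rows([
  {"offset":[0,0,0],"twist":-8.5},
  {"offset":[0,0,0],"twist":-8.5},
  {"offset":[0,0,0],"twist":-8.5},
  {"offset":[0,0,0],"twist":-2.4},
])

```text
time: 5.75
tool_pos: [490.7, 48.7, 298.5]
tcp_rot: [3.141, -0.0, 1.334]
contact_force: [0.2, 0.4, 0.4]
grip_width: 91.7
```

play_rows([
  {"offset":[0.035,-0.01,0],"twist":0},
  {"offset":[0.035,-0.01,0],"twist":0},
  {"offset":[0.035,-0.01,0],"twist":0},
  {"offset":[0.034,-0.01,0],"twist":0},
  {"offset":[0,0,0],"twist":0},
])

```text
time: 6.25
tool_pos: [484.5, 196.7, 298.5]
tcp_rot: [3.141, -0.001, 1.334]
contact_force: [0.6, -0.3, -0.0]
grip_width: 91.7
```

play_rows([
  {"offset":[0,0,0],"twist":0},
])

```text
time: 6.35
tool_pos: [484.6, 193.9, 298.4]
tcp_rot: [-3.142, 0.0, 1.332]
contact_force: [-0.7, -0.3, 0.1]
grip_width: 91.7
```

Run:
```python
from h import *
im,o=snap('wrist','5'); print(o['tool_pos'],o['tcp_rot'],o['time'])
```

```text
[484.57407066 193.86281255 298.38923139] [-3.14159011e+00  2.56735474e-04  1.33182117e+00] 6.35
```

View pics/wrist5.png

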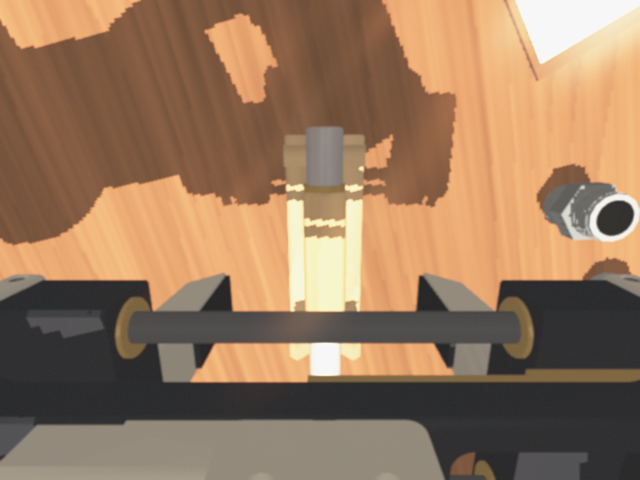

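Run:
```python
from h import *
o=np.load('pics/wrist5.npy',allow_pickle=True).item(); W=cam('wrist',o)
im=cv2.GaussianBlur(cv2.imread('pics/wrist5.png'),(0,0),.8).astype(float).sum(2)
P=[]
def edges(r,lo,hi):
    g=np.diff(im[r,lo:hi]); return g
for r in [138,145,155,165,175,  245,255,265,275,285,295, 350,355,360,365,370]:
    a=np.abs(np.diff(im[r,295:320])).argmax()+295.5; b=np.abs(np.diff(im[r,332:355])).argmax()+332.5
    z=61 if 200<r<310 else 47
    p=onz(W,((a+b)/2,r),z); P.append(p); print(r,a,b,p.round(1))
P=np.array(P); v=cv2.fitLine(P[:,:2].astype(np.float32),cv2.DIST_HUBER,0,.01,.01)[:,0]; print(v,'yaw',np.arctan2(abs(v[1]),abs(v[0])))
x=v[2]+(193-v[3])*v[0]/v[1]; print('x at y193',x)
yaw=1.33; n=np.array([np.sin(yaw),-np.cos(yaw)]); print('lateral tool-y offset', n@(np.array([x,193])-o['tool_pos'][:2]))
```

```text
138 305.5 343.5 [502.9 266.4  47. ]
145 304.5 332.5 [498.1 263.1  47. ]
155 305.5 342.5 [500.1 256.1  47. ]
165 305.5 342.5 [498.6 249.9  47. ]
175 305.5 342.5 [497.  243.6  47. ]
245 302.5 346.5 [486.9 200.7  61. ]
255 302.5 345.5 [485. 194.  61.]
265 303.5 345.5 [483.6 187.1  61. ]
275 303.5 345.5 [481.9 180.2  61. ]
285 303.5 345.5 [480.2 173.1  61. ]
295 303.5 345.5 [478.5 166.   61. ]
350 310.5 338.5 [466.2 115.3  47. ]
355 309.5 339.5 [465.1 111.1  47. ]
360 309.5 339.5 [464.1 106.8  47. ]
365 309.5 339.5 [463.1 102.4  47. ]
370 309.5 339.5 [462.   98.1  47. ]
[2.3466860e-01 9.7207546e-01 4.7995389e+02 1.7243661e+02] yaw 1.3339187
x at y193 484.9181
lateral tool-y offset 0.5398547480272701
```

play_rows([
  {"offset":[-0.001,0.0005,0.024],"twist":0},
  {"offset":[0,0,0.024],"twist":0},
  {"offset":[0,0,0.024],"twist":0},
  {"offset":[0,0,0.02],"twist":0},
  {"offset":[0,0,0],"twist":0},
])

```text
time: 6.9
tool_pos: [484.1, 190.6, 204.4]
tcp_rot: [-3.137, 0.002, 1.328]
contact_force: [-0.3, -0.2, -0.1]
grip_width: 91.7
```

play_rows([
  {"offset":[0,0,0],"twist":0},
  {"offset":[0,0,0],"twist":0},
])

```text
time: 7.1
tool_pos: [485.2, 191.7, 207.9]
tcp_rot: [3.14, -0.001, 1.329]
contact_force: [0.7, -0.8, 0.4]
grip_width: 91.6
```

Run:
```python
from h import *
plan([484.9,192.5,206],1.334)
```

```text
t 7.1 pos [485.2 191.7 207.9] rot [ 3.1397e+00 -9.0000e-04  1.3290e+00] F [ 0.7 -0.8  0.4] twist -0.28 off_m [ 0.0007 -0.0005  0.0019]
```

play_rows([
  {"offset":[0,0,0.001],"twist":0},
  {"offset":[0,0,0],"twist":0},
  {"offset":[0,0,0],"twist":0},
  {"offset":[0,0,0],"twist":0},
  {"offset":[0,0,0],"twist":0},
], jaw=255)

```text
time: 7.6
tool_pos: [484.5, 192.2, 205.9]
tcp_rot: [3.141, -0.0, 1.33]
contact_force: [0.2, 0.5, -0.1]
grip_width: 56.5
```

play_rows([
  {"offset":[0,0,0],"twist":0},
  {"offset":[0,0,0],"twist":0},
  {"offset":[0,0,0],"twist":0},
  {"offset":[0,0,0],"twist":0},
  {"offset":[0,0,0],"twist":0},
])

```text
time: 8.1
tool_pos: [484.5, 192.1, 205.7]
tcp_rot: [3.142, -0.0, 1.33]
contact_force: [-0.9, 0.2, -0.3]
grip_width: 27.8
```

play_rows([
  {"offset":[0,0,0],"twist":0},
  {"offset":[0,0,-0.008],"twist":0},
  {"offset":[0,0,-0.012],"twist":0},
  {"offset":[0,0,-0.014],"twist":0},
  {"offset":[0,0,-0.014],"twist":0},
])

```text
time: 8.6
tool_pos: [484.5, 192.1, 255.0]
tcp_rot: [3.141, -0.0, 1.33]
contact_force: [-0.2, -0.3, -2.0]
grip_width: 28.0
```

play_rows([
  {"offset":[0,0,-0.01],"twist":0},
  {"offset":[0,0,0],"twist":0},
  {"offset":[0,0,0],"twist":0},
  {"offset":[0,0,0],"twist":0},
])

```text
time: 9.0
tool_pos: [484.3, 192.0, 263.2]
tcp_rot: [-3.141, 0.001, 1.33]
contact_force: [0.5, 0.0, -2.4]
grip_width: 27.7
```

Run:
```python
from h import *
plan([545,176,259],1.639)
```

```text
t 9.0 pos [484.3 192.  263.2] rot [-3.1405e+00  5.0000e-04  1.3298e+00] F [ 0.5  0.  -2.4] twist -17.72 off_m [-0.0201  0.0595  0.0041]
```

play_rows([
  {"offset":[0,0,0],"twist":-4.5},
  {"offset":[0,0,0],"twist":-4.5},
  {"offset":[0,0,0],"twist":-4.5},
  {"offset":[0,0,0],"twist":-4.2},
  {"offset":[0,0,0],"twist":0},
])

```text
time: 9.5
tool_pos: [484.4, 192.1, 263.0]
tcp_rot: [-3.14, 0.0, 1.639]
contact_force: [1.2, -0.3, -2.7]
grip_width: 28.0
```

play_rows([
  {"offset":[-0.004,0.012,0],"twist":0},
  {"offset":[-0.004,0.012,0],"twist":0},
  {"offset":[-0.004,0.012,0],"twist":0},
  {"offset":[-0.004,0.012,0],"twist":0},
  {"offset":[-0.004,0.012,0.002],"twist":0},
])

```text
time: 10.0
tool_pos: [547.4, 175.7, 261.7]
tcp_rot: [3.141, -0.0, 1.637]
contact_force: [0.4, -0.1, -2.8]
grip_width: 27.6
```

play_rows([
  {"offset":[0,0,0],"twist":0},
  {"offset":[0,0,0],"twist":0},
  {"offset":[0,0,0],"twist":0},
])

```text
time: 10.3
tool_pos: [545.4, 176.3, 261.5]
tcp_rot: [-3.141, -0.0, 1.639]
contact_force: [0.6, -0.2, -2.9]
grip_width: 28.3
```

Run:
```python
from h import *
im,o=snap('scene','6'); print(o['tool_pos'],o['tcp_rot'],o['time'],o['contact_force'])
im,o=snap('side','6')
crop('pics/scene6.png','pics/c10.png',190,150,350,290,5)
crop('pics/side6.png','pics/c11.png',220,170,430,340,3.8)
```

```text
[545.3976718  176.27795311 261.5237235 ] [-3.14071540e+00 -5.62051724e-05  1.63865400e+00] 10.3 [ 0.55345522 -0.23092806 -2.90879103]
```

View pics/c10.png

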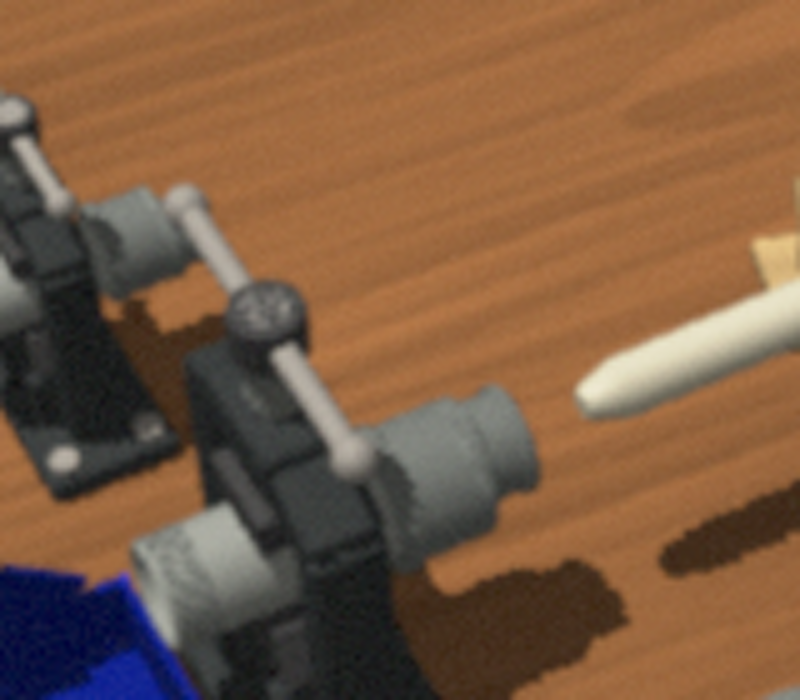

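View pics/c11.png

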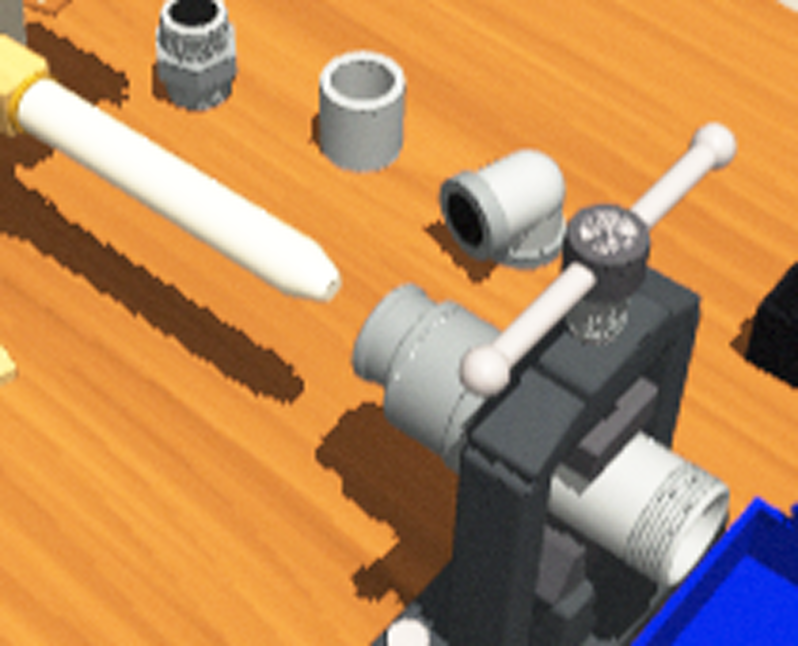

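Run:
```python
from h import *
S=cam('scene');D=cam('side')
A=np.array
f,r=tri([S,D],[A((293.4,238.)),A((322.1,257.6))]); print('face hole',f,r)
n,r=tri([S,D],[A((307,230.4)),A((307.6,245.8))]); print('nose',n,r)
o=np.load('pics/scene6.npy',allow_pickle=True).item(); d=A([np.cos(1.639),np.sin(1.639)])*-1
print('pred nose',o['tool_pos'][:2]+215*d,o['tool_pos'][2]-159)
m,r=tri([S,D],[A((220,272.)),A((407,308.))]); print(m)
l=A([-d[1],d[0]]);print('hole-nose along',(f-n)[:2]@d,'left',(f-n)[:2]@l,'dz',f[2]-n[2])
print('mouth-hole along,left',(m-f)[:2]@d,(m-f)[:2]@l,m[2]-f[2])
W=[561.7,-68.6]; print('wrist hole lateral vs TCP line',(A(W)-o['tool_pos'][:2])@l,(A(W)-o['tool_pos'][:2])@d)
```

```text
face hole [562.13575134 -66.92030225  95.89045207] [array([-0.84864091,  0.75495095]), array([-1.05711926, -0.93762341])]
nose [560.58183567 -38.44150839 101.37201551] [array([-0.85596971,  0.809954  ]), array([-1.07876877, -0.97813513])]
pred nose [560.05009549 -38.22217854] 102.52372350492874
[ 576.55376079 -213.53327206   95.32844438]
hole-nose along 28.518482151586436 left -0.3905499515804127 dz -5.481563440472229
mouth-hole along,left 147.2546981871098 4.392695691054319 -0.5620076919678354
wrist hole lateral vs TCP line -0.4242045393667695 245.41963628974474
```

play_rows([
  {"offset":[-0.006,-0.0004,0.002],"twist":0},
  {"offset":[-0.006,0,0.002],"twist":0},
  {"offset":[-0.006,0,0.001],"twist":0},
  {"offset":[-0.004,0,0],"twist":0},
  {"offset":[0,0,0],"twist":0},
])

```text
time: 10.9
tool_pos: [547.0, 153.5, 256.7]
tcp_rot: [-3.142, 0.0, 1.638]
contact_force: [0.2, -0.4, -2.7]
grip_width: 27.9
```

play_rows([
  {"offset":[0,0,0],"twist":0},
  {"offset":[0,0,0],"twist":0},
])

```text
time: 11.1
tool_pos: [546.9, 154.3, 256.8]
tcp_rot: [3.141, -0.0, 1.639]
contact_force: [-0.5, -0.1, -2.4]
grip_width: 28.0
```

Run:
```python
from h import *
im,o=snap('scene','7'); print(o['tool_pos'],o['tcp_rot'],o['time'],o['contact_force'])
im,o=snap('side','7')
crop('pics/scene7.png','pics/c12.png',250,190,350,260,8)
crop('pics/side7.png','pics/c13.png',260,200,360,300,6)
```

```text
[546.88762796 154.33186646 256.80133783] [ 3.14140815e+00 -1.78779862e-04  1.63873041e+00] 11.1 [-0.50174898 -0.08913381 -2.35701411]
```

View pics/c12.png

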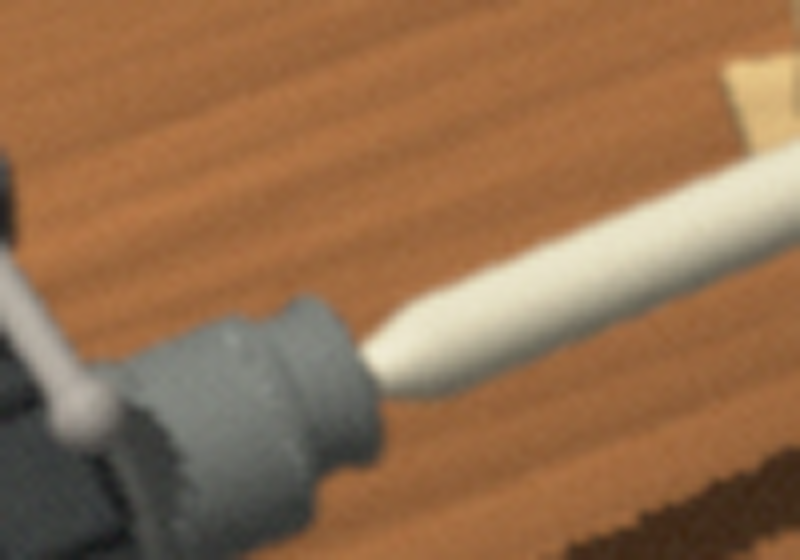

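View pics/c13.png

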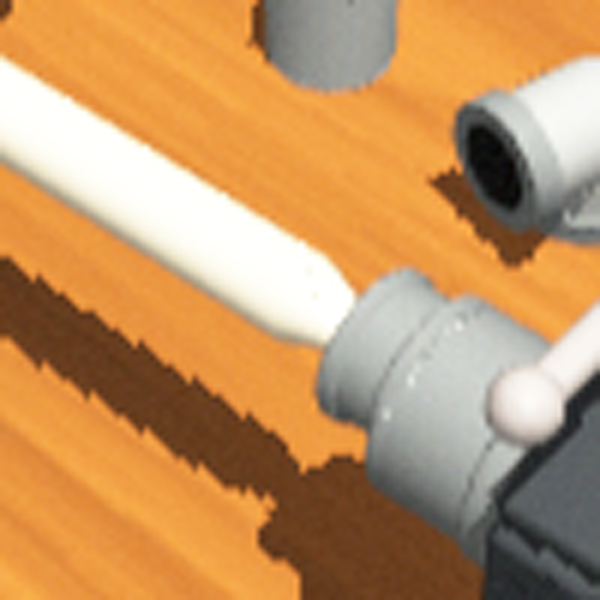

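Run:
```python
from h import *
for n,c,slope in [('scene',(292.9,237.5),-.412),('side',(321.7,256.8),.618)]:
    im=cv2.imread(f'pics/{n}7.png')
    a=np.degrees(np.arctan(slope)); M=cv2.getRotationMatrix2D(c,a,6); M[:,2]+=np.array([400,300])-np.array(c)
    w=cv2.warpAffine(im,M,(800,600),flags=cv2.INTER_CUBIC)
    for x in range(0,800,50): cv2.line(w,(x,0),(x,8),(0,255,255),1)
    for y in range(0,600,50): cv2.line(w,(0,y),(8,y),(0,255,255),1)
    cv2.line(w,(0,300),(800,300),(0,0,255),1)
    cv2.imwrite(f'pics/rot_{n}.png',w)
```

```text
(no output)
```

View pics/rot_scene.png

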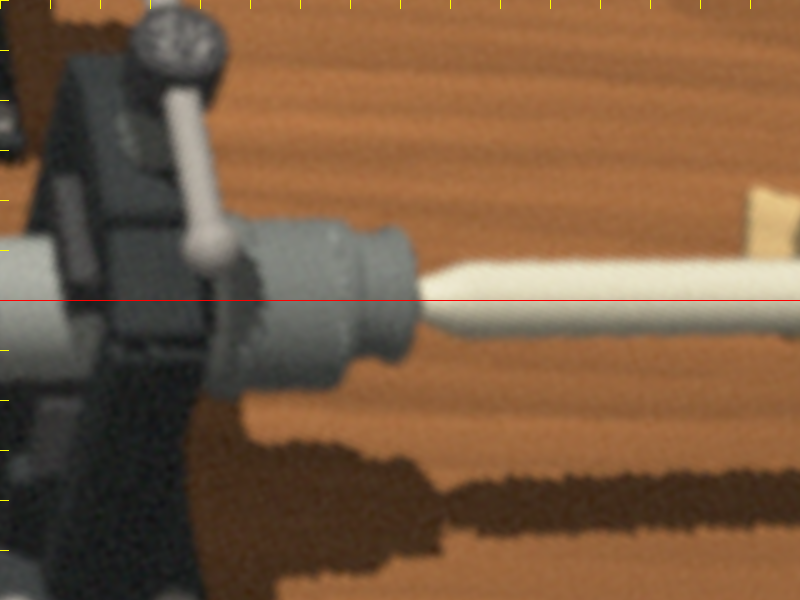

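View pics/rot_side.png

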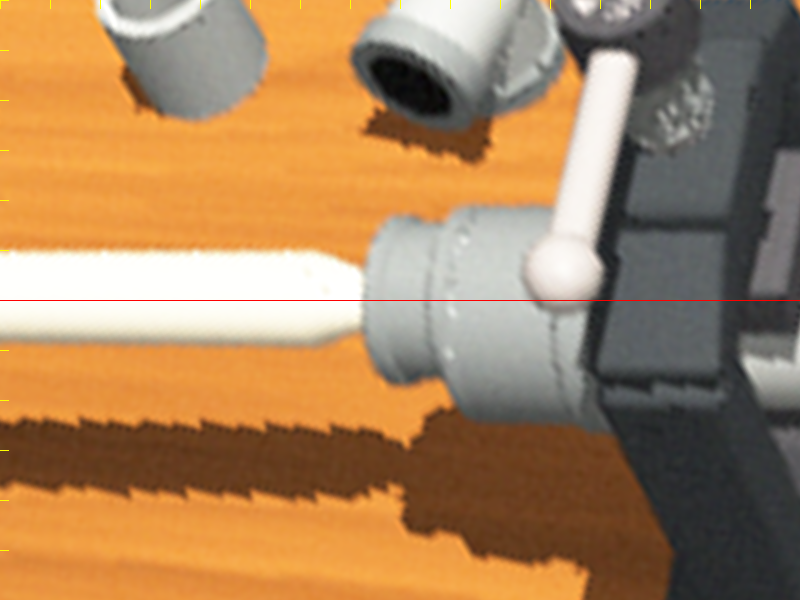

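play_rows([
  {"offset":[-0.003,-0.0006,-0.001],"twist":0},
  {"offset":[-0.003,0,0],"twist":0},
  {"offset":[-0.003,0,0],"twist":0},
  {"offset":[-0.002,0,0],"twist":0},
  {"offset":[0,0,0],"twist":0},
])

```text
time: 11.7
tool_pos: [547.1, 142.8, 257.7]
tcp_rot: [-3.142, -0.0, 1.638]
contact_force: [-0.4, 1.4, -1.9]
grip_width: 28.2
```

Run:
```python
from h import *
o=status.get_obs(); print(o['tool_pos'],o['time'],o['contact_force'],o['moment'])
im,o=snap('scene','8')
for n,c,slope in [('scene',(292.9,237.5),-.412)]:
    im=cv2.imread(f'pics/{n}8.png')
    a=np.degrees(np.arctan(slope)); M=cv2.getRotationMatrix2D(c,a,6); M[:,2]+=np.array([400,300])-np.array(c)
    cv2.imwrite(f'pics/rot_{n}8.png',cv2.warpAffine(im,M,(800,600),flags=cv2.INTER_CUBIC))
```

```text
[547.0615904  142.84061932 257.71097389] 11.7 [-0.43175536  1.37771574 -1.8535943 ] [-0.07448081  0.05575903 -0.04941243]
```

View pics/rot_scene8.png

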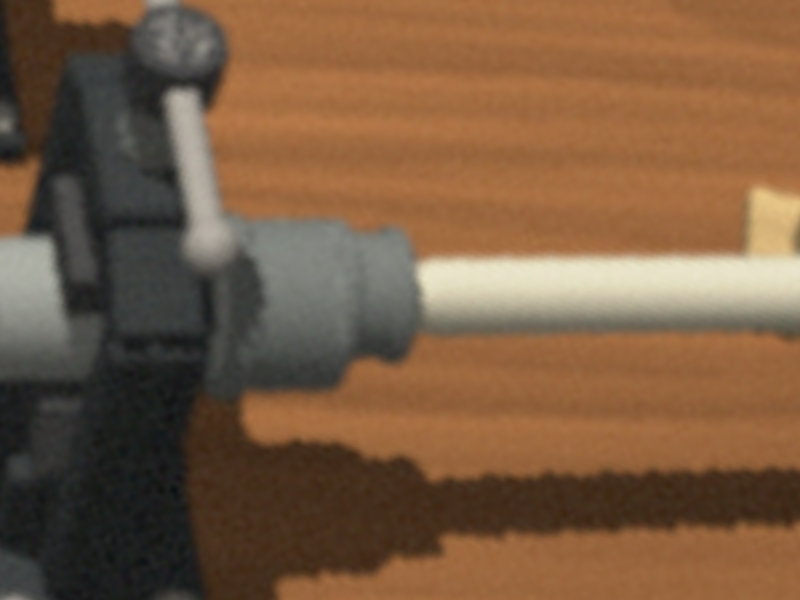

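play_rows([
  {"offset":[-0.001,0,0],"twist":0},
  {"offset":[0,0,0],"twist":0},
])

```text
time: 11.95
tool_pos: [547.1, 142.2, 257.7]
tcp_rot: [-3.142, -0.0, 1.639]
contact_force: [0.2, -0.0, -2.6]
grip_width: 27.5
```

play_rows([
  {"offset":[-0.001,0,0],"twist":0},
  {"offset":[0,0,0],"twist":0},
])

```text
time: 12.15
tool_pos: [547.1, 141.2, 257.7]
tcp_rot: [3.142, -0.0, 1.639]
contact_force: [0.1, -0.8, -2.0]
grip_width: 27.8
```

play_rows([
  {"offset":[-0.001,0,0],"twist":0},
  {"offset":[-0.001,0,0],"twist":0},
  {"offset":[0,0,0],"twist":0},
])

```text
time: 12.45
tool_pos: [547.3, 139.1, 257.7]
tcp_rot: [3.142, -0.0, 1.639]
contact_force: [-0.2, 1.3, -1.7]
grip_width: 27.9
```

play_rows([
  {"offset":[-0.001,0,0],"twist":0},
  {"offset":[-0.001,0,0],"twist":0},
  {"offset":[0,0,0],"twist":0},
])

```text
time: 12.75
tool_pos: [547.4, 137.1, 257.7]
tcp_rot: [3.142, -0.0, 1.639]
contact_force: [-0.0, 0.5, -2.6]
grip_width: 28.2
```

play_rows([
  {"offset":[-0.001,0,0],"twist":0},
  {"offset":[-0.001,0,0],"twist":0},
  {"offset":[0,0,0],"twist":0},
])

```text
time: 13.05
tool_pos: [547.6, 135.1, 257.7]
tcp_rot: [3.142, -0.0, 1.639]
contact_force: [0.9, -0.2, -2.2]
grip_width: 27.6
```

play_rows([
  {"offset":[-0.001,0,0],"twist":0},
  {"offset":[-0.001,0,0],"twist":0},
  {"offset":[-0.001,0,0],"twist":0},
  {"offset":[0,0,0],"twist":0},
])

```text
time: 13.45
tool_pos: [547.8, 132.1, 257.7]
tcp_rot: [3.142, 0.0, 1.639]
contact_force: [0.7, -0.2, -2.3]
grip_width: 27.8
```

play_rows([
  {"offset":[-0.001,0,0],"twist":0},
  {"offset":[-0.001,0,0],"twist":0},
  {"offset":[-0.001,0,0],"twist":0},
  {"offset":[0,0,0],"twist":0},
])

```text
time: 13.85
tool_pos: [548.0, 129.1, 257.7]
tcp_rot: [3.142, -0.0, 1.639]
contact_force: [0.2, -0.3, -2.7]
grip_width: 28.1
```

play_rows([
  {"offset":[-0.001,0,0],"twist":0},
  {"offset":[-0.001,0,0],"twist":0},
  {"offset":[0,0,0],"twist":0},
])

```text
time: 14.15
tool_pos: [548.1, 127.1, 257.7]
tcp_rot: [3.142, -0.0, 1.639]
contact_force: [-1.0, -0.7, -2.9]
grip_width: 28.2
```

play_rows([
  {"offset":[-0.0015,0,0],"twist":0},
  {"offset":[-0.0015,0,0],"twist":0},
  {"offset":[0,0,0],"twist":0},
])

```text
time: 14.45
tool_pos: [548.3, 124.1, 257.8]
tcp_rot: [3.141, 0.0, 1.639]
contact_force: [-0.2, -0.6, -2.7]
grip_width: 27.7
```

play_rows([
  {"offset":[-0.0015,0,0],"twist":0},
  {"offset":[-0.0015,0,0],"twist":0},
  {"offset":[0,0,0],"twist":0},
])

```text
time: 14.75
tool_pos: [548.5, 121.1, 257.7]
tcp_rot: [3.142, -0.0, 1.639]
contact_force: [0.3, 0.6, -1.8]
grip_width: 28.2
```

play_rows([
  {"offset":[-0.0015,0,0],"twist":0},
  {"offset":[-0.0015,0,0],"twist":0},
  {"offset":[0,0,0],"twist":0},
])

```text
time: 15.05
tool_pos: [548.8, 118.1, 257.7]
tcp_rot: [3.142, -0.0, 1.638]
contact_force: [0.7, -0.3, -3.3]
grip_width: 27.7
```

play_rows([
  {"offset":[-0.0015,0,0],"twist":0},
  {"offset":[-0.0015,0,0],"twist":0},
  {"offset":[0,0,0],"twist":0},
])

```text
time: 15.35
tool_pos: [549.0, 115.1, 257.7]
tcp_rot: [3.142, -0.0, 1.639]
contact_force: [0.1, 0.6, -2.4]
grip_width: 28.3
```

play_rows([
  {"offset":[-0.002,0,0],"twist":0},
  {"offset":[-0.002,0,0],"twist":0},
  {"offset":[0,0,0],"twist":0},
])

```text
time: 15.65
tool_pos: [549.2, 111.0, 257.7]
tcp_rot: [3.142, 0.0, 1.638]
contact_force: [0.3, -0.6, -2.0]
grip_width: 27.5
```

play_rows([
  {"offset":[-0.002,0,0],"twist":0},
  {"offset":[-0.002,0,0],"twist":0},
  {"offset":[0,0,0],"twist":0},
])

```text
time: 15.95
tool_pos: [549.5, 107.0, 257.7]
tcp_rot: [-3.142, 0.0, 1.638]
contact_force: [0.0, 0.2, -2.4]
grip_width: 28.0
```

play_rows([
  {"offset":[-0.002,0,0],"twist":0},
  {"offset":[-0.002,0,0],"twist":0},
  {"offset":[0,0,0],"twist":0},
])

```text
time: 16.25
tool_pos: [549.7, 103.1, 257.7]
tcp_rot: [3.142, 0.0, 1.639]
contact_force: [-1.2, -0.1, -1.5]
grip_width: 27.4
```

play_rows([
  {"offset":[-0.002,0,0],"twist":0},
  {"offset":[-0.002,0,0],"twist":0},
  {"offset":[0,0,0],"twist":0},
])

```text
time: 16.55
tool_pos: [550.0, 99.1, 257.7]
tcp_rot: [3.142, 0.0, 1.639]
contact_force: [0.4, -0.4, -2.3]
grip_width: 27.7
```

play_rows([
  {"offset":[-0.002,0,0],"twist":0},
  {"offset":[-0.002,0,0],"twist":0},
  {"offset":[0,0,0],"twist":0},
])

```text
time: 16.85
tool_pos: [550.3, 95.1, 257.7]
tcp_rot: [3.142, 0.0, 1.638]
contact_force: [0.5, 0.2, -2.5]
grip_width: 28.0
```

play_rows([
  {"offset":[-0.002,0,0],"twist":0},
  {"offset":[-0.002,0,0],"twist":0},
  {"offset":[0,0,0],"twist":0},
])

```text
time: 17.15
tool_pos: [550.6, 91.1, 257.7]
tcp_rot: [3.141, 0.0, 1.638]
contact_force: [0.4, 0.3, -2.7]
grip_width: 27.5
```

play_rows([
  {"offset":[-0.002,0,0],"twist":0},
  {"offset":[-0.002,0,0],"twist":0},
  {"offset":[0,0,0],"twist":0},
])

```text
time: 17.45
tool_pos: [550.8, 87.1, 257.7]
tcp_rot: [3.142, 0.0, 1.639]
contact_force: [0.1, 0.8, -2.2]
grip_width: 27.9
```

play_rows([
  {"offset":[-0.002,0,0],"twist":0},
  {"offset":[-0.002,0,0],"twist":0},
  {"offset":[0,0,0],"twist":0},
])

```text
time: 17.75
tool_pos: [551.1, 83.1, 257.7]
tcp_rot: [3.142, -0.0, 1.638]
contact_force: [-0.3, 0.3, -3.0]
grip_width: 28.1
```

play_rows([
  {"offset":[-0.002,0,0],"twist":0},
  {"offset":[-0.002,0,0],"twist":0},
  {"offset":[0,0,0],"twist":0},
])

```text
time: 18.05
tool_pos: [551.4, 79.1, 257.7]
tcp_rot: [3.142, -0.0, 1.638]
contact_force: [0.1, 0.3, -1.6]
grip_width: 27.9
```

play_rows([
  {"offset":[-0.002,0,0],"twist":0},
  {"offset":[-0.002,0,0],"twist":0},
  {"offset":[0,0,0],"twist":0},
])

```text
time: 18.35
tool_pos: [551.7, 75.1, 257.7]
tcp_rot: [3.142, 0.0, 1.639]
contact_force: [0.2, -0.5, -3.0]
grip_width: 28.0
```

play_rows([
  {"offset":[-0.002,0,0],"twist":0},
  {"offset":[-0.002,0,0],"twist":0},
  {"offset":[0,0,0],"twist":0},
])

```text
time: 18.65
tool_pos: [551.9, 71.1, 257.7]
tcp_rot: [3.142, -0.0, 1.638]
contact_force: [0.2, -0.2, -2.5]
grip_width: 27.4
```

play_rows([
  {"offset":[-0.002,0,0],"twist":0},
  {"offset":[-0.002,0,0],"twist":0},
  {"offset":[0,0,0],"twist":0},
])

```text
time: 18.95
tool_pos: [552.0, 68.8, 257.8]
tcp_rot: [3.141, -0.003, 1.639]
contact_force: [-0.8, 9.4, -2.4]
grip_width: 27.5
```

play_rows([
  {"offset":[-0.002,0,0],"twist":0},
  {"offset":[-0.002,0,0],"twist":0},
  {"offset":[0,0,0],"twist":0},
])

```text
time: 19.25
tool_pos: [552.2, 65.2, 257.8]
tcp_rot: [3.141, -0.004, 1.639]
contact_force: [-1.7, 12.3, -0.6]
grip_width: 27.9
```

play_rows([
  {"offset":[-0.002,0,0],"twist":0},
  {"offset":[-0.002,0,0],"twist":0},
  {"offset":[0,0,0],"twist":0},
])

```text
time: 19.55
tool_pos: [552.5, 61.3, 257.9]
tcp_rot: [3.141, -0.004, 1.639]
contact_force: [-0.7, 12.4, -1.0]
grip_width: 27.6
```

play_rows([
  {"offset":[-0.002,-0.0002,-0.0004],"twist":0},
  {"offset":[-0.002,0,0],"twist":0},
  {"offset":[0,0,0],"twist":0},
])

```text
time: 19.85
tool_pos: [552.5, 57.3, 258.2]
tcp_rot: [3.142, -0.004, 1.639]
contact_force: [-0.6, 11.4, -1.4]
grip_width: 27.8
```

play_rows([
  {"offset":[-0.002,0,0],"twist":0},
  {"offset":[-0.002,0,0],"twist":0},
  {"offset":[0,0,0],"twist":0},
])

```text
time: 20.15
tool_pos: [552.8, 53.3, 258.2]
tcp_rot: [3.142, -0.004, 1.639]
contact_force: [-0.2, 11.2, -1.4]
grip_width: 27.9
```

play_rows([
  {"offset":[-0.002,0,0],"twist":0},
  {"offset":[-0.002,0,0],"twist":0},
  {"offset":[-0.002,0,0],"twist":0},
  {"offset":[0,0,0],"twist":0},
])

```text
time: 20.55
tool_pos: [553.2, 47.3, 258.1]
tcp_rot: [-3.142, -0.004, 1.639]
contact_force: [-0.1, 12.0, -1.5]
grip_width: 27.6
```

play_rows([
  {"offset":[-0.002,0,0],"twist":0},
  {"offset":[-0.002,0,0],"twist":0},
  {"offset":[-0.002,0,0],"twist":0},
  {"offset":[0,0,0],"twist":0},
])

```text
time: 20.95
tool_pos: [553.6, 41.3, 258.1]
tcp_rot: [-3.141, -0.004, 1.639]
contact_force: [-0.4, 11.7, -2.0]
grip_width: 27.6
```

play_rows([
  {"offset":[-0.002,0,0],"twist":0},
  {"offset":[-0.002,0,0],"twist":0},
  {"offset":[-0.002,0,0],"twist":0},
  {"offset":[0,0,0],"twist":0},
])

```text
time: 21.35
tool_pos: [554.0, 35.4, 258.1]
tcp_rot: [-3.141, -0.004, 1.639]
contact_force: [0.0, 11.7, -1.7]
grip_width: 28.0
```

play_rows([
  {"offset":[-0.002,0,0],"twist":0},
  {"offset":[-0.002,0,0],"twist":0},
  {"offset":[-0.002,0,0],"twist":0},
  {"offset":[0,0,0],"twist":0},
])

```text
time: 21.75
tool_pos: [554.4, 29.4, 258.1]
tcp_rot: [-3.141, -0.004, 1.639]
contact_force: [-0.6, 11.0, -1.0]
grip_width: 27.8
```

play_rows([
  {"offset":[-0.002,0,0],"twist":0},
  {"offset":[-0.002,0,0],"twist":0},
  {"offset":[-0.002,0,0],"twist":0},
  {"offset":[0,0,0],"twist":0},
])

```text
time: 22.15
tool_pos: [554.9, 23.3, 258.2]
tcp_rot: [-3.142, -0.004, 1.639]
contact_force: [-0.5, 11.7, -1.3]
grip_width: 28.1
```

Run:
```python
from h import *
im,o=snap('side','9'); crop('pics/side9.png','pics/c14.png',260,190,460,340,4)
```

```text
(no output)
```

View pics/c14.png

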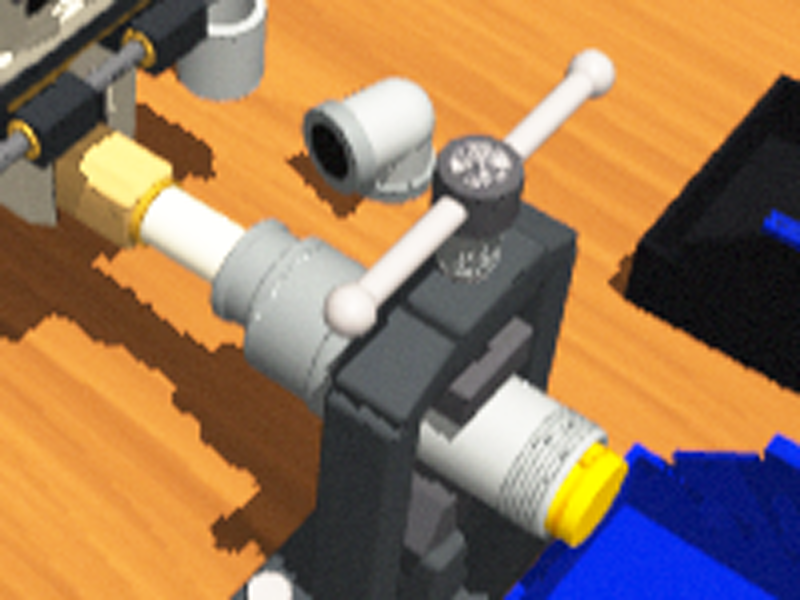

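The plug is emerging from the far mouth at crop (590,495), and the grip is still about 40 mm short of the socket.

play_rows([
  {"offset":[-0.002,0,0],"twist":0},
  {"offset":[-0.002,0,0],"twist":0},
  {"offset":[0,0,0],"twist":0},
])

```text
time: 22.5
tool_pos: [555.2, 19.3, 258.1]
tcp_rot: [-3.141, -0.003, 1.639]
contact_force: [-0.5, 11.5, -1.7]
grip_width: 28.0
```

play_rows([
  {"offset":[-0.002,0,0],"twist":0},
  {"offset":[-0.002,0,0],"twist":0},
  {"offset":[0,0,0],"twist":0},
])

```text
time: 22.8
tool_pos: [555.5, 15.1, 258.2]
tcp_rot: [3.141, -0.003, 1.639]
contact_force: [0.1, 9.0, -0.9]
grip_width: 27.9
```

play_rows([
  {"offset":[-0.002,0,0],"twist":0},
  {"offset":[-0.002,0,0],"twist":0},
  {"offset":[0,0,0],"twist":0},
])

```text
time: 23.1
tool_pos: [556.0, 9.4, 258.1]
tcp_rot: [3.141, 0.0, 1.639]
contact_force: [-0.1, 0.7, -2.9]
grip_width: 28.2
```

play_rows([
  {"offset":[-0.002,0,0],"twist":0},
  {"offset":[-0.002,0,0],"twist":0},
  {"offset":[0,0,0],"twist":0},
])

```text
time: 23.4
tool_pos: [556.2, 5.0, 258.1]
tcp_rot: [3.141, 0.0, 1.638]
contact_force: [-0.6, -0.5, -2.5]
grip_width: 27.5
```

Run:
```python
from h import *
im,o=snap('side','10'); crop('pics/side10.png','pics/c15.png',300,210,540,390,3.3)
im,o=snap('scene','10'); crop('pics/scene10.png','pics/c16.png',110,170,330,370,3)
```

```text
(no output)
```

View pics/c15.png

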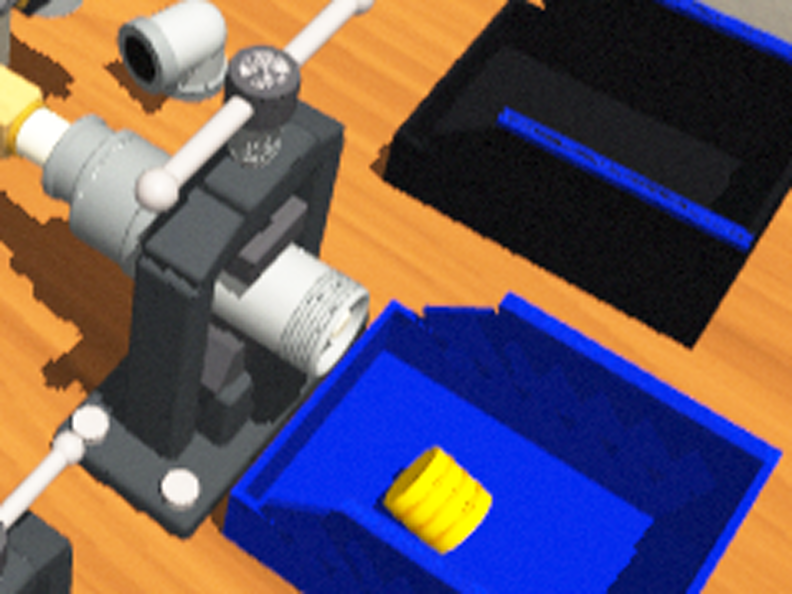

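View pics/c16.png

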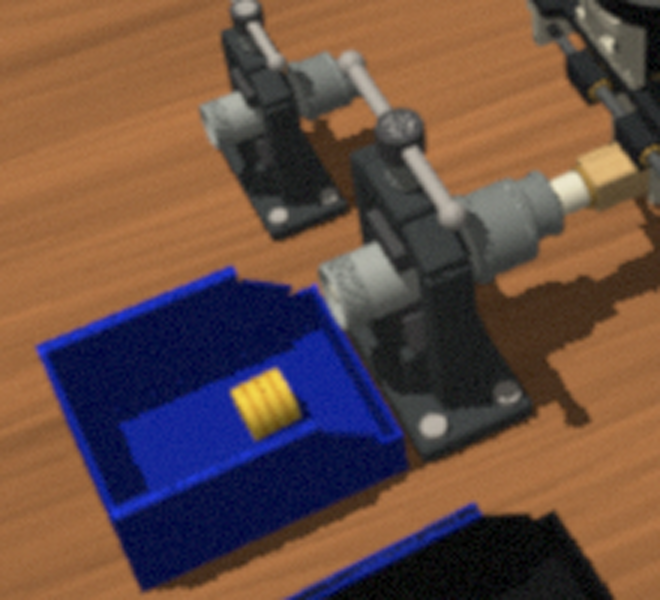

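The plug lies in the blue bin, at side crop (440,500), and the nose is just at the far mouth. I'll now draw the rod out along the same line.

play_rows([
  {"offset":[0.002,0,0],"twist":0},
  {"offset":[0.003,0,0],"twist":0},
  {"offset":[0.003,0,0],"twist":0},
  {"offset":[0.003,0,0],"twist":0},
  {"offset":[0.003,0,0],"twist":0},
])

```text
time: 24.0
tool_pos: [555.2, 19.9, 258.1]
tcp_rot: [3.141, -0.0, 1.639]
contact_force: [0.2, -0.2, -2.3]
grip_width: 28.1
```

play_rows([
  {"offset":[0.004,0,0],"twist":0},
  {"offset":[0.004,0,0],"twist":0},
  {"offset":[0.004,0,0],"twist":0},
  {"offset":[0.004,0,0],"twist":0},
  {"offset":[0.004,0,0],"twist":0},
])

```text
time: 24.5
tool_pos: [553.8, 39.8, 258.1]
tcp_rot: [3.142, -0.0, 1.639]
contact_force: [0.6, 0.1, -2.1]
grip_width: 27.8
```

play_rows([
  {"offset":[0.004,0,0],"twist":0},
  {"offset":[0.004,0,0],"twist":0},
  {"offset":[0.004,0,0],"twist":0},
  {"offset":[0.004,0,0],"twist":0},
  {"offset":[0.004,0,0],"twist":0},
])

```text
time: 25.0
tool_pos: [552.5, 59.7, 258.1]
tcp_rot: [3.142, -0.0, 1.639]
contact_force: [-0.1, 0.0, -2.3]
grip_width: 27.6
```

play_rows([
  {"offset":[0.004,0,0],"twist":0},
  {"offset":[0.004,0,0],"twist":0},
  {"offset":[0.004,0,0],"twist":0},
  {"offset":[0.004,0,0],"twist":0},
  {"offset":[0.004,0,0],"twist":0},
])

```text
time: 25.5
tool_pos: [551.2, 79.7, 258.1]
tcp_rot: [3.142, -0.0, 1.639]
contact_force: [-0.3, -0.0, -1.8]
grip_width: 27.7
```

play_rows([
  {"offset":[0.004,0,0],"twist":0},
  {"offset":[0.004,0,0],"twist":0},
  {"offset":[0.004,0,0],"twist":0},
  {"offset":[0.004,0,0],"twist":0},
  {"offset":[0.004,0,0],"twist":0},
])

```text
time: 26.0
tool_pos: [549.8, 99.7, 258.1]
tcp_rot: [3.142, -0.0, 1.639]
contact_force: [0.7, 0.0, -3.4]
grip_width: 27.8
```

play_rows([
  {"offset":[0.004,0,0],"twist":0},
  {"offset":[0.004,0,0],"twist":0},
  {"offset":[0.004,0,0],"twist":0},
  {"offset":[0.004,0,0],"twist":0},
  {"offset":[0.004,0,0],"twist":0},
])

```text
time: 26.5
tool_pos: [548.4, 119.6, 258.1]
tcp_rot: [3.142, -0.0, 1.639]
contact_force: [-0.5, 0.0, -2.2]
grip_width: 27.6
```

play_rows([
  {"offset":[0.004,0,0],"twist":0},
  {"offset":[0.004,0,0],"twist":0},
  {"offset":[0.004,0,0],"twist":0},
  {"offset":[0.004,0,0],"twist":0},
  {"offset":[0.004,0,0],"twist":0},
])

```text
time: 27.0
tool_pos: [547.1, 139.6, 258.1]
tcp_rot: [3.142, -0.0, 1.639]
contact_force: [0.0, 0.4, -3.2]
grip_width: 27.9
```

play_rows([
  {"offset":[0.006,0,0],"twist":0},
  {"offset":[0.006,0,0],"twist":0},
  {"offset":[0.008,0,0],"twist":0},
  {"offset":[0.008,0,0],"twist":0},
  {"offset":[0.008,0,0],"twist":0},
])

```text
time: 27.5
tool_pos: [544.6, 176.0, 258.2]
tcp_rot: [3.141, -0.0, 1.639]
contact_force: [-0.2, 0.4, -2.3]
grip_width: 27.6
```

play_rows([
  {"offset":[0,0,0],"twist":0},
  {"offset":[0,0,0],"twist":0},
])

```text
time: 27.7
tool_pos: [544.6, 175.4, 258.1]
tcp_rot: [3.142, 0.0, 1.639]
contact_force: [1.0, -0.2, -2.7]
grip_width: 27.7
```

Run:
```python
from h import *
plan([484.5,192.1,263],1.330)
im,o=snap('side','11'); crop('pics/side11.png','pics/c17.png',100,120,400,345,2.6)
im,o=snap('scene','11'); crop('pics/scene11.png','pics/c18.png',200,100,460,295,3)
```

```text
t 27.7 pos [544.6 175.4 258.1] rot [3.1416e+00 1.0000e-04 1.6394e+00] F [ 1.  -0.2 -2.7] twist 17.73 off_m [ 0.0019 -0.0623 -0.0049]
```

View pics/c17.png

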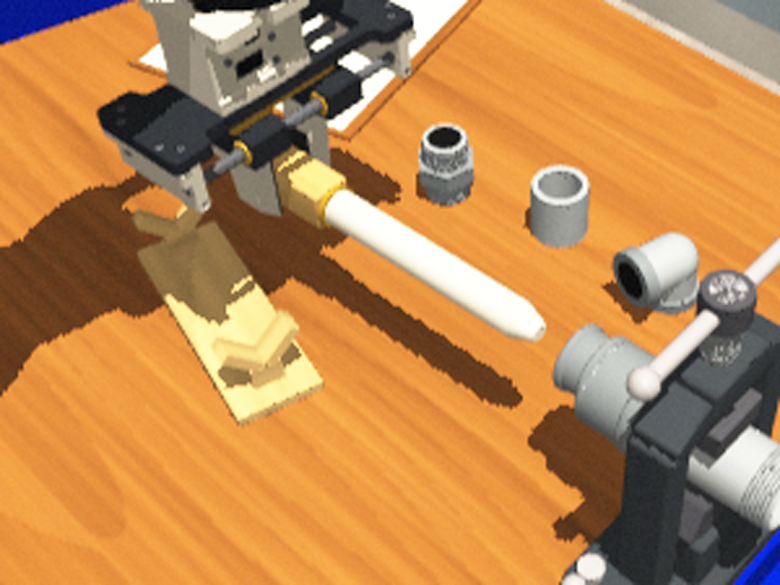

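play_rows([
  {"offset":[0,0,-0.005],"twist":4.5},
  {"offset":[0,0,0],"twist":4.5},
  {"offset":[0,0,0],"twist":4.5},
  {"offset":[0,0,0],"twist":4.2},
  {"offset":[0,0,0],"twist":0},
])

```text
time: 28.3
tool_pos: [544.7, 174.8, 263.2]
tcp_rot: [3.142, -0.0, 1.329]
contact_force: [0.3, -0.3, -2.1]
grip_width: 28.0
```

play_rows([
  {"offset":[0,-0.0125,0],"twist":0},
  {"offset":[0,-0.0125,0],"twist":0},
  {"offset":[0,-0.0125,0],"twist":0},
  {"offset":[0,-0.0125,0],"twist":0},
  {"offset":[0.002,-0.0123,0],"twist":0},
])

```text
time: 28.8
tool_pos: [483.9, 191.9, 263.2]
tcp_rot: [-3.142, 0.0, 1.33]
contact_force: [0.2, -0.4, -1.5]
grip_width: 27.6
```

play_rows([
  {"offset":[0,0,0],"twist":0},
  {"offset":[0,0,0],"twist":0},
  {"offset":[0,0,0],"twist":0},
])

```text
time: 29.1
tool_pos: [485.1, 191.9, 263.3]
tcp_rot: [3.141, -0.0, 1.33]
contact_force: [0.3, -0.0, -2.3]
grip_width: 28.0
```

Run:
```python
from h import *
plan([484.5,192.1,206.2],1.330)
```

```text
t 29.1 pos [485.1 191.9 263.3] rot [ 3.1406e+00 -4.0000e-04  1.3299e+00] F [ 0.3 -0.  -2.3] twist -0.0 off_m [ 0.     -0.0007  0.0571]
```

play_rows([
  {"offset":[0,-0.0006,0.012],"twist":0},
  {"offset":[0,0,0.014],"twist":0},
  {"offset":[0,0,0.014],"twist":0},
  {"offset":[0,0,0.008],"twist":0},
  {"offset":[0,0,0.003],"twist":0},
])

```text
time: 29.6
tool_pos: [483.9, 191.9, 210.7]
tcp_rot: [-3.14, 0.001, 1.33]
contact_force: [0.2, -0.9, -3.5]
grip_width: 27.9
```

play_rows([
  {"offset":[0,0,0.002],"twist":0},
  {"offset":[0,0,0.002],"twist":0},
  {"offset":[0,0,0.001],"twist":0},
  {"offset":[0,0,0],"twist":0},
  {"offset":[0,0,0],"twist":0},
])

```text
time: 30.1
tool_pos: [484.1, 192.1, 207.4]
tcp_rot: [3.141, -0.0, 1.33]
contact_force: [0.3, -0.4, -1.9]
grip_width: 27.8
```

Run:
```python
from h import *
plan([484.5,192.1,205.7],1.330)
im,o=snap('side','12'); crop('pics/side12.png','pics/c19.png',130,150,290,330,3.3)
```

```text
t 30.1 pos [484.1 192.1 207.4] rot [ 3.1410e+00 -3.0000e-04  1.3298e+00] F [ 0.3 -0.4 -1.9] twist -0.01 off_m [0.0001 0.0004 0.0017]
```

View pics/c19.png

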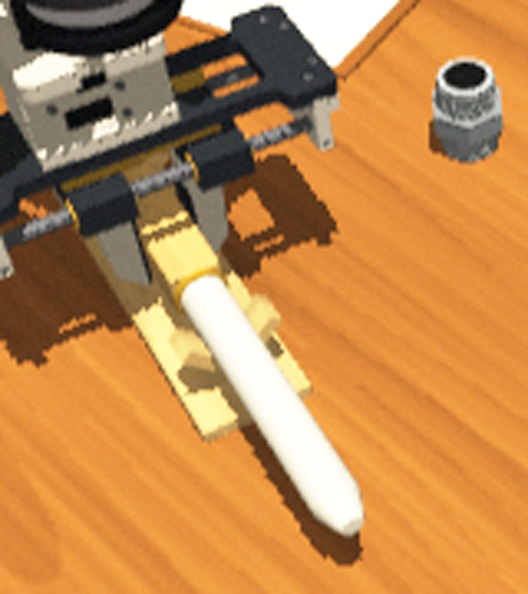

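play_rows([
  {"offset":[0,0.0004,0.0008],"twist":0},
  {"offset":[0,0,0.0006],"twist":0},
  {"offset":[0,0,0],"twist":0},
  {"offset":[0,0,0],"twist":0},
])

```text
time: 30.55
tool_pos: [484.5, 192.0, 205.8]
tcp_rot: [3.141, -0.0, 1.33]
contact_force: [0.3, 0.2, -1.6]
grip_width: 27.6
```

play_rows([
  {"offset":[0,0,0],"twist":0},
  {"offset":[0,0,0],"twist":0},
  {"offset":[0,0,0],"twist":0},
  {"offset":[0,0,0],"twist":0},
  {"offset":[0,0,0],"twist":0},
], jaw=0)

```text
time: 31.05
tool_pos: [484.5, 192.0, 205.8]
tcp_rot: [3.141, -0.0, 1.33]
contact_force: [-0.2, 0.2, 0.1]
grip_width: 63.0
```

play_rows([
  {"offset":[0,0,0],"twist":0},
  {"offset":[0,0,0],"twist":0},
  {"offset":[0,0,0],"twist":0},
  {"offset":[0,0,0],"twist":0},
  {"offset":[0,0,0],"twist":0},
])

```text
time: 31.55
tool_pos: [484.4, 192.0, 205.7]
tcp_rot: [-3.142, -0.0, 1.33]
contact_force: [0.1, -0.1, 0.3]
grip_width: 91.9
```

Released. I'll rise straight up and check.

play_rows([
  {"offset":[0,0,-0.01],"twist":0},
  {"offset":[0,0,-0.02],"twist":0},
  {"offset":[0,0,-0.03],"twist":0},
  {"offset":[0,0,-0.03],"twist":0},
  {"offset":[0,0,-0.03],"twist":0},
])

```text
time: 32.05
tool_pos: [484.2, 191.9, 327.7]
tcp_rot: [3.141, -0.0, 1.33]
contact_force: [1.1, -0.2, 0.1]
grip_width: 92.0
```

play_rows([
  {"offset":[0,0,-0.04],"twist":0},
  {"offset":[0,0,-0.04],"twist":0},
  {"offset":[0,0,0],"twist":0},
  {"offset":[0,0,0],"twist":0},
  {"offset":[0,0,0],"twist":0},
])

```text
time: 32.55
tool_pos: [484.0, 191.9, 405.0]
tcp_rot: [-3.14, 0.001, 1.33]
contact_force: [-0.3, -0.3, -0.4]
grip_width: 91.9
```

Run:
```python
from h import *
im,o=snap('side','13'); snap('scene','13')
for n in ('scene','side'):
    a=cv2.imread(f'pics/{n}0.png').astype(int);b=cv2.imread(f'pics/{n}13.png').astype(int)
    print(n,o['time'])
S=cam('scene');D=cam('side')
crop('pics/side13.png','pics/c20.png',140,180,260,320,4)
crop('pics/scene13.png','pics/c21.png',100,160,440,370,2.3)
b=cv2.imread('pics/scene13.png').astype(int); m=((b[...,2]>120)&(b[...,1]>90)&(b[...,0]<60)).astype(np.uint8); m[:250]=0; m[:,260:]=0
ys,xs=np.nonzero(m); 
if len(xs): print('plug px',xs.mean(),ys.mean(),onz(S,(xs.mean(),ys.mean()),20))
```

```text
scene 32.55
side 32.55
plug px 120.81284725606784 379.22136660493226 [ 659.35769125 -427.75465335   20.        ]
```

View pics/c20.png

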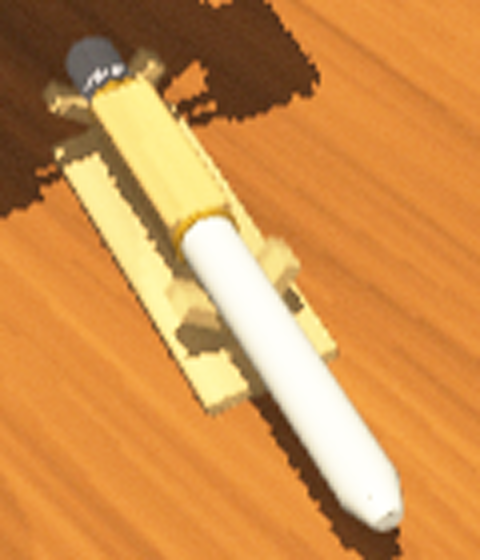

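View pics/c21.png

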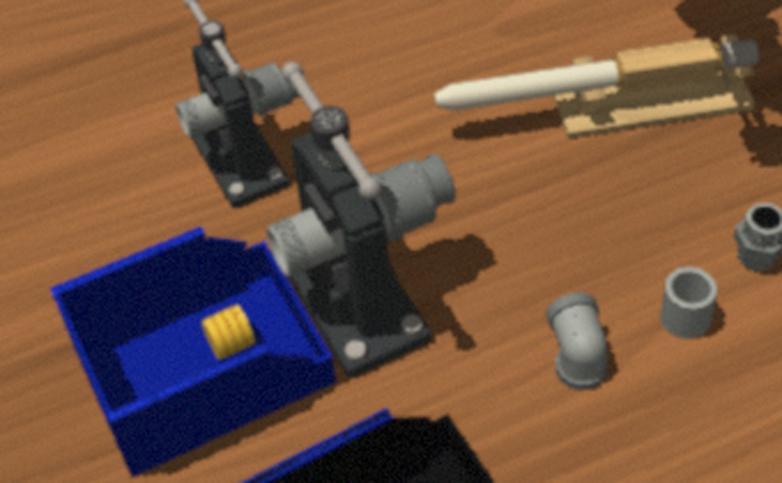

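The rod lies exactly as in the first picture, nose at side crop (387,518). The plug is on the blue bin's floor at crop (228,332), and the fittings are unmoved.

```bash
python3 -c "
from plant import ticket
print(ticket.close_job())"
```

```text
the job is handed in; nothing more can be done
None
```

I pushed the plug out of the pipe with the rod, laid the rod back in its rest and handed the job in at about 32.7 s; `close_job` gives no verdict.

- **Insertion and push:** The rod's nose went through the socket's hole, which sits about 5 mm up from the pipe's axis, with no contact I could feel above sensor noise. The plug slid at about 11–12 N along the pipe. The wrist showed at most about 2 N of change sideways and up while pushing, and I eased the rod up 0.4 mm for that. The wrist cannot measure rod-on-pipe force on its own. I drew the rod out along the same line with no resistance.
- **Last checks:** The pictures show the plug lying in the blue bin, and the rod in both saddles within about a pixel of where it started. The loose fittings look unmoved by eye, and the gripper is open and well clear above.
- **Checks that failed or disagreed:**
  - My first two-camera estimate of the hole put it to the side and at z = 96 mm. The wrist camera and the outlines of socket and boss said up, at about 98–100 mm, and I went by those.
  - The final colour-mask position for the plug was useless because it picked up something else in the picture. The plug's place in the bin is confirmed by eye only.

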